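# Dump spent culture dishes through a drop-bottom hopper

### The arm

A 6-joint arm with a two-finger parallel gripper is mounted at the origin on the work surface. World frame = base frame: x ahead of the robot, y to its left, z up, the work surface at z = 0. Lengths are in m, angles in degrees, forces in N, time in s.
With the tool pointing down it reaches from about 0.325 to 0.775 m from the base axis. Payload 5.5 kg.
Tool frame: the origin (TCP) lies on the centre line of the jaws, within the pads' length; the fingertips stand 11 mm ahead of it and the grasp point (between the pads) lies 8 mm behind it; x points along the fingers, y is the direction in which the jaws open and shut, and the axes are right-handed (so a half turn about x gives the same grasp; the last joint's range is limited). The gripper opens to 85 mm and grips with 20 to 120 N. Pads are 22 mm wide; open, the fingers measure 114 mm over their backs; the gripper's body (76 mm by 85 mm) begins 54 mm behind the grasp point. The pads swing forward as they close: fully open they stand 13 mm farther back than shut.
Start: joints at [71.465, 5.22, 70.514, -0, 104.267, -3.249], TCP at [0.158, 0.579, 0.242] pointing down, gripper open.
Joint ranges: [-164.24, 164.24], [-49.07, 125.15], [9.68, 141.18], [-86.29, 266.29], [3.28, 154.24], [-151.56, 151.56]. Speed limits (degrees/s): [147.25, 147.25, 172.46, 180, 180, 180].

### API

Orientations are given as a 3x3 rotation matrix whose columns are the frame's x, y, z axes.
In Python, from bench import manip gives the robot as it stands.
- The arm moves only by the shell command python3 -m handwheel 'ROWS' [FORCE]. ROWS is JSON, a list of rows, each an object with "hand": the opening, from 0 (shut) to 1 (fully open); "xyz": the shift along the tool's x, y, z in cm, a list of three; "turn": the turn, a rotation vector about the tool's x, y, z in degrees, a list of three. In form: [{"hand": hand, "xyz": [tx, ty, tz], "turn": [wx, wy, wz]}, ...]. A call has 1 to 12 rows; each row is the pose to reach, as a shift and turn from the pose measured when the call began, along the tool's axes at that moment; what a row does not reach only later rows make up. A row lasts 1/10 s, in which the tool goes at most 50 mm and 8.59 degrees, less where a joint would pass 70% of its speed; a pose out of reach is approached as far as the arm can. A call with a gripper value outside its range is refused whole. The fingers move at their own pace and stop on an object; FORCE is the grip in N (left out, the last holds). Time passes only in rows, so rows that repeat a pose let the fingers close. It gives the time, the measured TCP pose, the force and the opening at its end, in the units of the state.
- manip.get_obs(): the state, without advancing time (a new reading comes with each control period).
- manip.grab_frame(name): name is "side" or "top" or "wrist"; returns (picture, depth): 384x512x3 uint8, red, green, blue; 384x512 float32, m along the optical axis (not along the pixel's ray), 0 where there is no reading.
- manip.camera_model(name): a dict with "fx", "fy", "cx", "cy" (pixels), "R" (3x3) and "t" (3): a world point X has camera coordinates R X + t. Camera axes: x right, y down, z forward; pixel columns grow to the right and rows downward; lengths in m; the calibration is good to about 2 mm. A picture is of the moment at which its call begins: read the wrist's pose just before it. camera_model takes no time and is no camera call; for the wrist camera it gives the pose at the moment of the call.
- manip.job_done(): hands the job in, once; it reports no verdict.
The state is a dict: "clock": time; "q": joint angles; "qd": joint speeds; "effort": joint torques, N m; "tool_pos": TCP position; "eef_rot": TCP orientation; "force": force on the tool from outside, world axes, zero at the start; "ft_torque": the same for the moment, N m; "gripper_width": finger opening in m.
Only numpy, scipy, OpenCV 4.12 (cv2) and the standard library are available. Lean on these libraries where they do the work, as an engineer would, in place of code of your own. Each camera call takes 0.05 s, during which the arm holds its last target.

### The job

Clear the spent culture dishes for the steriliser. First put the small round dish from the counter into the clear hopper with the other two, then push the steel tray by its handle all the way in under the hopper until it stops, and work the ball-topped lever through its zigzag gate from the slot nearest the hopper, through the middle slot, to the blind end of the farthest slot, so that the floor drops and all three dishes fall into the tray. Leave the lever there, draw the tray with the dishes back out until it is fully clear of the machine, leave it standing on the counter, and do not disturb the jar, beaker or tube rack.

Things in the scene. Friction and masses are not known exactly. Their poses are not given: they have to be found in the camera images.
- machine: White bench machine fixed to the counter: clear hopper over a tray bay, lever console beside it. Origin on the counter under the hopper's middle; x to the far side, y from hopper to console, z up. All 'machine' numbers are in this frame, mm. Side panels x = +-80, y +-100, 176 high; console box x +-65, y 100..250; steel gate plate on it with its top at z 154.
- hopper_in (a point): Middle of the hopper floor's top, machine (0, 0, 167). The hopper is a clear open box, inside 84 (x) by 124 (y) mm, 45 deep, rim at z 212, 4 mm walls. Clear skirts hang below it to z 75 on the -y and -x sides. Axes as the machine's.
- bay_mouth (a point): Middle of the tray bay's open end on the counter, machine (0, -100, 0). The mouth has flared lips, 178 mm apart at y = -100, narrowing to guides 148 mm apart (x = -74, +74) from y = -70 on; the console at y = +100 is the tray's stop. Pushed home, the tray's origin is at about machine (0, +5, 0), heading as the machine's.
- gate_mid (a point): Middle of the gate, machine (0, 175, 154). A serpentine slot 13 mm wide: three parallel slots along x, in order from the hopper. First and middle are joined by a crossing at their far (+x) ends, middle and last at their near (-x) ends; the last slot's blind end is at +x. Axes as the machine's.
- lever_y (a joint): Lean of the lever along machine y, rad, + away from the hopper. First slot -0.227 (start), middle 0, last +0.227, play +-0.02. Pivot at machine (0, 175, 20); ball centre = pivot + 190*(sin lx, sin ly cos lx, cos ly cos lx) mm. Moves at 1 to 2 N at the ball, stays where left. It draws a bolt that holds the floor in the first and middle slots and frees it on the way to the last.
- lever_x (a joint): Lean of the lever along machine x, rad, + to the far side. Ends of slots: -0.138 near, +0.138 far, play +-0.02. Route (lever_y, lever_x): (-0.227, start anywhere in the slot) > (-0.227, +0.138) > (0, +0.138) > (0, -0.138) > (+0.227, -0.138) > (+0.227, +0.138).
- knob (a point): Centre of the lever's black ball, 30 mm in diameter, on an 8 mm steel stalk; 203 to 210 mm above the counter.
- flap (a joint): Hinged steel floor of the hopper: 0 shut, about 1.4 hanging open. Hinged along x at machine y = +60, z = 165; its free edge drops at the -y side. It falls by itself when the lever draws its bolt.
- tray: Open steel tray, 124 (x) by 190 (y) by 40 mm high, 3 mm walls, about 0.5 kg, on the counter just outside the open end of the bay, its +y end towards it. Origin under the middle of the tray without handle. A straight upright handle bar, 12 mm thick (x), z 15 to 55, sticks out of its -y end from y = -95 to -188.
- tray_grip (a point): Point to hold on the tray's handle: tray (0, -155, 35) mm, axes as the tray's.
- dish: Closed round culture dish, clear with amber filling, 55 mm diameter, 15 mm high, 20 g, lying flat on the counter on the robot's side of the tray. Origin: centre of underside.
- dish_a: Same kind of dish, lying in the hopper at the start. Origin: centre of underside.
- dish_b: Same kind of dish, lying in the hopper at the start beside the first. Origin: centre of underside.
- jar: Bystander: small amber jar, 44 mm diameter, 55 mm high, 120 mm or more from the loose dish (the two may have swapped places). Origin: centre of underside.
- beaker: Bystander: glass beaker, 60 mm diameter, 75 mm high, on the robot's side of the hopper. Origin: centre of underside.
- rack: Bystander: plywood tube rack with stoppered tubes, 50 by 168 by 106 mm, beyond the machine. Origin: centre of underside.

How it is judged (in metres and radians):
On the way, in this order (a step that is already met when the one before it is completed fails the run):
1. the loose dish lies in the hopper with the other two, let go, the floor still shut (x of dish in the frame of machine between -0.042 and 0.042 m and y of dish in the frame of machine between -0.062 and 0.062 m and z of dish in the frame of machine between 0.155 and 0.215 m and x of dish_a in the frame of machine between -0.042 and 0.042 m and y of dish_a in the frame of machine between -0.062 and 0.062 m and z of dish_a in the frame of machine between 0.155 and 0.215 m and x of dish_b in the frame of machine between -0.042 and 0.042 m and y of dish_b in the frame of machine between -0.062 and 0.062 m and z of dish_b in the frame of machine between 0.155 and 0.215 m and contact force between the fingers and dish below 0.1 N and value of joint flap below 0.1 rad), for 0.2 s.
2. the tray is pushed home under the hopper, the lever still in its first slot and the floor shut (x of tray in the frame of machine between -0.02 and 0.02 m and y of tray in the frame of machine above -0.015 m and angle between the y axis of tray and the y axis of machine, either way round below 0.15 rad and height (world z) of tray below 0.008 m and value of joint flap below 0.1 rad and value of joint lever_y below -0.17 rad), for 0.2 s.
3. the lever has reached the middle slot's near end with the floor still shut (value of joint lever_y between -0.06 and 0.06 rad and value of joint lever_x below -0.08 rad and value of joint flap below 0.1 rad), for 0.02 s.
4. the lever is at the blind end of the last slot, the floor is open and all three dishes are in the tray, which is still home (value of joint lever_y above 0.18 rad and value of joint lever_x above 0.09 rad and x of tray in the frame of machine between -0.02 and 0.02 m and y of tray in the frame of machine above -0.015 m and angle between the y axis of tray and the y axis of machine, either way round below 0.15 rad and height (world z) of tray below 0.008 m and x of dish in the frame of tray between -0.06 and 0.06 m and y of dish in the frame of tray between -0.094 and 0.094 m and z of dish in the frame of tray between -0.005 and 0.06 m and x of dish_a in the frame of tray between -0.06 and 0.06 m and y of dish_a in the frame of tray between -0.094 and 0.094 m and z of dish_a in the frame of tray between -0.005 and 0.06 m and x of dish_b in the frame of tray between -0.06 and 0.06 m and y of dish_b in the frame of tray between -0.094 and 0.094 m and z of dish_b in the frame of tray between -0.005 and 0.06 m and value of joint flap above 0.7 rad), for 0.2 s.
At the end, for the whole second after the job is handed in: Lever at the blind end of the last slot (lever_y > 0.18, lever_x > 0.09 rad), floor open (> 0.7 rad), all three dishes in the tray, tray level on the counter with its middle over 185 mm out from the hopper's middle, all at rest (value of joint lever_y above 0.18 rad and value of joint lever_x above 0.09 rad and x of dish in the frame of tray between -0.06 and 0.06 m and y of dish in the frame of tray between -0.094 and 0.094 m and z of dish in the frame of tray between -0.005 and 0.06 m and x of dish_a in the frame of tray between -0.06 and 0.06 m and y of dish_a in the frame of tray between -0.094 and 0.094 m and z of dish_a in the frame of tray between -0.005 and 0.06 m and x of dish_b in the frame of tray between -0.06 and 0.06 m and y of dish_b in the frame of tray between -0.094 and 0.094 m and z of dish_b in the frame of tray between -0.005 and 0.06 m and value of joint flap above 0.7 rad and y of tray in the frame of machine below -0.185 m and height (world z) of tray below 0.008 m and angle between tray's own z axis and vertical below 0.08 rad and linear speed of tray below 0.02 m/s and linear speed of each of dish, dish_a, dish_b below 0.03 m/s); the robot touches nothing.
It fails at once if the jar is disturbed (moved over 30 mm) (distance of jar from where it was at the start of the episode above 0.03 m).
It fails at once if the beaker is disturbed (moved over 30 mm) (distance of beaker from where it was at the start of the episode above 0.03 m).
It fails at once if the rack is disturbed (moved over 30 mm) (distance of rack from where it was at the start of the episode above 0.03 m).
It also fails if it takes over 72 s, if anything falls off the work surface, if the arm or the gripper's body presses on something with over 40 N, if the wrist force passes 120 N, or if a joint passes its speed limit or range.

## Working session

There is one attempt and no reset: what is moved stays moved. The work goes in short steps, Python scripts to look and compute and a shell command to move; the robot and the scene stay as the last step left them, time stands still between calls to the robot, and variables do not carry over. Pictures are saved under pics/ and viewed, and the job is handed in when it is done.

```bash
mkdir -p pics; ls
python3 - <<'E'
from bench import manip
import cv2,numpy as np
print(manip.get_obs())
for n in ["top","side","wrist"]:
    m=manip.camera_model(n)
    im,d=manip.grab_frame(n)
    cv2.imwrite(f"pics/{n}0.png",im[:,:,::-1]); np.savez(f"{n}0.npz",im=im,d=d,**m)
    print(n,m)
E
```

```text
pics
{'clock': 0.0, 'q': array([ 7.14652169e+01,  5.26424980e+00,  7.05805492e+01, -7.22757863e-04,
        1.04265331e+02, -3.24828850e+00]), 'qd': array([ 0.01915561, -0.02345664, -0.206085  , -0.03346883, -0.0908765 ,
       -0.05513194]), 'effort': array([ 6.63856226e-04, -4.58708024e+01, -4.18040442e+01, -9.99400004e-05,
        1.07972481e-02,  4.82118708e-06]), 'tool_pos': array([0.15811126, 0.57853893, 0.24115201]), 'eef_rot': array([[-5.99416568e-04,  2.63648096e-01,  9.64618745e-01],
       [-1.82631911e-03,  9.64617021e-01, -2.63648759e-01],
       [-9.99998153e-01, -1.91973708e-03, -9.67018699e-05]]), 'force': array([-0.15910798, -0.34567052, -0.94317455]), 'ft_torque': array([-0.02565686,  0.02187852, -0.03048893]), 'gripper_width': 0.0856987342490719}
top {'fx': 462.1334197085876, 'fy': 462.1334197085876, 'cx': 256.2252131937733, 'cy': 204.28004194658575, 'R': array([[-0.01988559, -0.99974416, -0.01077828],
       [-0.99000327,  0.02119517, -0.1394428 ],
       [ 0.13963557,  0.00789763, -0.99017147]]), 't': array([0.0736319 , 0.58502389, 1.271346  ])}
side {'fx': 489.56423964828195, 'fy': 489.56423964828195, 'cx': 252.3048022297029, 'cy': 186.06934761639587, 'R': array([[ 0.74211141, -0.6702678 ,  0.00342502],
       [-0.36530033, -0.4087293 , -0.8363588 ],
       [ 0.56198427,  0.61942025, -0.54817172]]), 't': array([-0.3977348 ,  0.34848294,  1.26892829])}
wrist {'fx': 322.92418985767785, 'fy': 322.92418985767785, 'cx': 252.95180970207832, 'cy': 192.43358594209164, 'R': array([[ 0.26382204,  0.96456986, -0.00170618],
       [ 0.91504317, -0.24971556,  0.31676196],
       [ 0.30511298, -0.08513001, -0.94850353]]), 't': array([-0.59896592, -0.03984833,  0.38071312])}
```

View pics/top0.png

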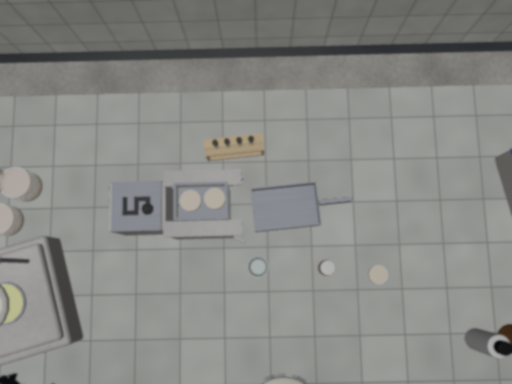

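View pics/side0.png

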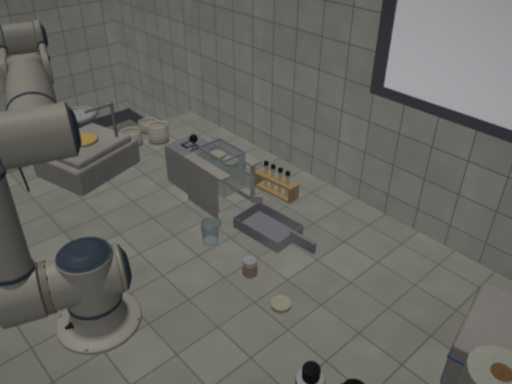

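View pics/wrist0.png

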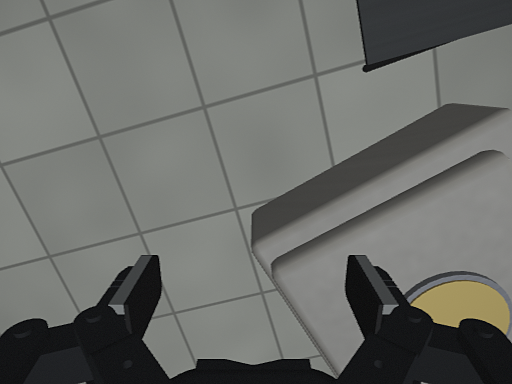

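The top view shows the machine at (110–240, 168–237), the tray at (285,207) with its handle to (350,200), the loose dish at (379,274), the jar at (327,268), the beaker at (258,267), the rack at (235,147), and the knob at about (147,208). Next I'll measure these.

```bash
cat > h.py <<'E'
import numpy as np,cv2
from bench import manip
def load(n): 
    z=np.load(n); return z
def ray(m,u,v,z):
    K=np.array([[m['fx'],0,m['cx']],[0,m['fy'],m['cy']],[0,0,1]])
    d=m['R'].T@np.linalg.inv(K)@np.array([u,v,1.]); c=-m['R'].T@m['t']
    return c+d*(z-c[2])/d[2]
def proj(m,X):
    p=m['R']@np.asarray(X)+m['t']; return np.array([m['fx']*p[0]/p[2]+m['cx'],m['fy']*p[1]/p[2]+m['cy']])
def cloud(m,d):
    v,u=np.indices(d.shape); P=np.stack([(u-m['cx'])/m['fx']*d,(v-m['cy'])/m['fy']*d,d],-1)
    return (P-m['t'])@m['R']
E
python3 - <<'E'
from h import *
z=load('top0.npz'); im=z['im']; P=cloud(z,z['d'])
c=cv2.resize(im[130:300,90:400],None,fx=2.5,fy=2.5,interpolation=cv2.INTER_CUBIC)
cv2.imwrite('pics/topz.png',c[:,:,::-1])
zz=P[...,2]
for r,cc in [(274,379),(268,327),(267,258),(207,285),(207,130),(207,225),(230,200),(174,200),(200,335)]:
    print(r,cc,P[r,cc].round(3), im[r,cc])
zi=np.clip(zz*1000,0,250).astype(np.uint8)[130:300,90:400]
cv2.imwrite('pics/topzz.png',cv2.resize(cv2.applyColorMap(zi,cv2.COLORMAP_JET),None,fx=2.5,fy=2.5,interpolation=cv2.INTER_NEAREST))
E
```

```text
274 379 [ 0.384 -0.281  0.016] [175 169 157]
268 327 [ 0.403 -0.13   0.052] [177 177 176]
267 258 [0.41  0.06  0.004] [166 174 173]
207 285 [ 0.582 -0.022  0.001] [137 139 146]
207 130 [0.571 0.39  0.152] [136 138 146]
207 225 [0.564 0.141 0.162] [137 139 146]
230 200 [0.505 0.204 0.175] [160 159 158]
174 200 [0.65  0.204 0.174] [159 158 157]
200 335 [ 0.592 -0.16   0.057] [134 136 143]
```

View pics/topz.png

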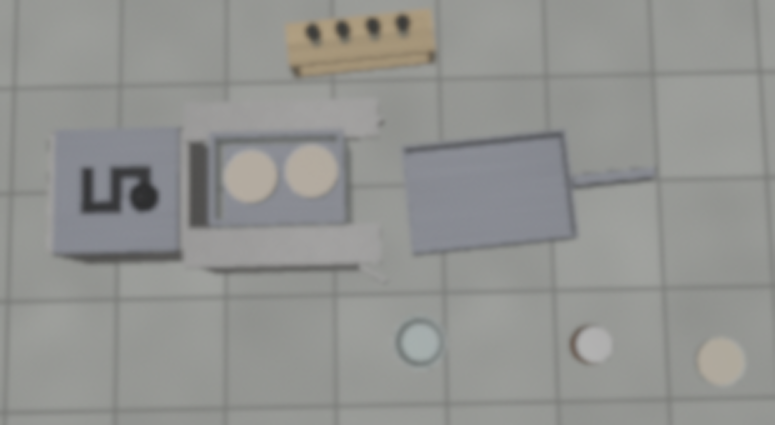

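View pics/topzz.png

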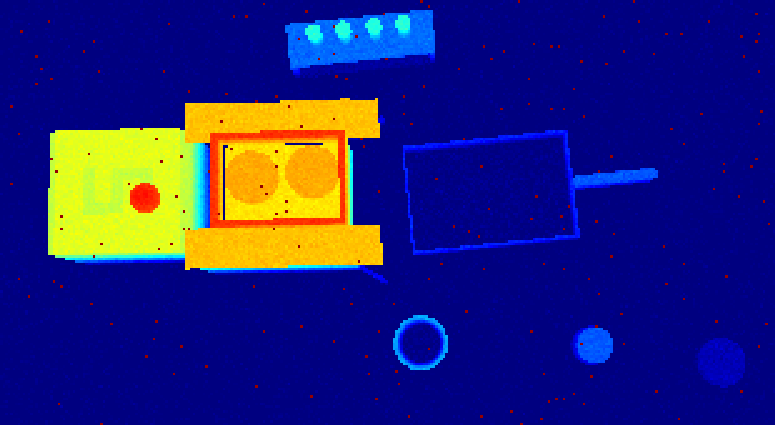

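The depth map separates everything cleanly: panels about 176 high, console and plate about 154, knob at crop (145,198), tray rim and handle, and the dish at crop (721,361). Next I'll fit poses from the height masks.

Run:
```python
from h import *
z=load('top0.npz'); P=cloud(z,z['d']); im=z['im']
X,Y,Z=P[...,0],P[...,1],P[...,2]
def comp(m,min=15):
    n,l,s,c=cv2.connectedComponentsWithStats(m.astype(np.uint8),connectivity=8)
    return [(l==i) for i in range(1,n) if s[i,4]>=min]
def rect(m,name):
    p=P[m][:,:2].astype(np.float32)*1000
    r=cv2.minAreaRect(p); print(name,m.sum(),'c',np.round(r[0],1),'sz',np.round(r[1],1),'ang',round(r[2],2),'med z',round(np.median(Z[m]),4),'mean',p.mean(0).round(1))
    return r
reg=(X>0.3)&(X<0.75)&(Y<0.5)&(Y>-0.4)
print('panels'); 
for m in comp(reg&(Z>0.169)&(Z<0.184)&(Y>0.05)&(Y<0.33),100): rect(m,'panel')
for m in comp(reg&(Z>0.145)&(Z<0.16)&(Y>0.3),200): rect(m,'console')
for m in comp(reg&(Z>0.19)&(Z<0.225)): rect(m,'knob/hopper')
for m in comp(reg&(Z>0.03)&(Z<0.07)): rect(m,'tray/handle/jar')
for m in comp(reg&(Z>0.01)&(Z<0.025)): rect(m,'dish')
for m in comp(reg&(Z>0.06)&(Z<0.12)): rect(m,'beaker/rack')
# gate slot
g=cv2.cvtColor(im,cv2.COLOR_RGB2GRAY)
sl=(g<95)&(Z<0.16)&(Y>0.3)&(X>0.52)&(X<0.64)&reg
for m in comp(sl,10): rect(m,'slot')
# dish colour
hsv=cv2.cvtColor(im,cv2.COLOR_RGB2HSV); 
for m in comp((hsv[...,0]<25)&(hsv[...,1]>20)&(hsv[...,1]<60)&(im.max(2)>150)&reg,40):
    v,u=np.nonzero(m); print('amber',u.mean(),v.mean(),len(u), ray(z,u.mean(),v.mean(),np.median(Z[m])),np.median(Z[m]))
```

```text
panels
panel 998 c [640.5 197.8] sz [ 41.7 198.5] ang 0.82 med z 0.1747 mean [642.7 197.7]
panel 390 c [585.7 198.2] sz [ 63.8 112.1] ang 0.42 med z 0.1804 mean [584.6 224.2]
panel 353 c [583.8 167.4] sz [55.  54.6] ang 12.78 med z 0.1804 mean [584.  166.6]
panel 1237 c [509.5 197. ] sz [198.4  39.8] ang 89.99 med z 0.1749 mean [509.6 197. ]
console 2368 c [574.  373.9] sz [130.5 144.8] ang 0.12 med z 0.1524 mean [573.4 373.4]
knob/hopper 533 c [575. 198.] sz [ 94.6 132.9] ang 0.04 med z 0.2107 mean [576.6 201.2]
knob/hopper 117 c [557.9 329.6] sz [28.1 26.7] ang 1.92 med z 0.2134 mean [557.1 328.8]
tray/handle/jar 399 c [737.9 121.8] sz [ 24.5 166.2] ang 0.3 med z 0.0588 mean [739.7 131.3]
tray/handle/jar 477 c [584.5 -67.8] sz [125.1 283.1] ang 4.96 med z 0.0399 mean [585.9 -74.6]
tray/handle/jar 75 c [591.1 298.3] sz [90.9  2.2] ang 0.03 med z 0.0543 mean [589.2 298.3]
tray/handle/jar 53 c [509.  383.4] sz [  1.  118.3] ang 0.25 med z 0.0523 mean [508.9 381.6]
tray/handle/jar 30 c [494.6 254.8] sz [ 0.6 78.4] ang 0.29 med z 0.0423 mean [494.6 256.5]
tray/handle/jar 32 c [495. 169.
[... 871 characters left out ...]
z [82.5  0.6] ang 0.25 med z 0.1022 mean [579.  132.1]
beaker/rack 84 c [509.  376.5] sz [  1.1 131.6] ang 0.43 med z 0.0906 mean [508.9 377. ]
beaker/rack 69 c [494.8 212.3] sz [  0.9 166. ] ang 0.34 med z 0.0836 mean [494.8 213.3]
beaker/rack 108 c [411.1  61.2] sz [57.2 56.7] ang 88.83 med z 0.0722 mean [410.5  61.5]
slot 239 c [575.3 375.2] sz [71.1 45.6] ang 89.57 med z 0.1456 mean [577.1 381.2]
amber 214.36749116607774 198.29328621908127 283 [0.58442712 0.16656312 0.18068864] 0.18068863940287117
amber 190.29122807017544 200.459649122807 285 [0.58013524 0.22784325 0.18093994] 0.18093994231176114
amber 377.2 273.98333333333335 240 [ 0.38361981 -0.27691048  0.01373877] 0.01373876824623415
```

```bash
cat >> h.py <<'E'
from scipy.spatial.transform import Rotation as Ro
def go(*targets):
    """targets (x,y,z mm,yaw of tool y deg) -> shift cm, turn deg from present pose"""
    o=manip.get_obs(); R=o['eef_rot']; p=o['tool_pos']
    print('t',round(o['clock'],2),'p',(p*1000).round(1),'q',o['q'].round(1),'F',o['force'].round(1),'w',round(o['gripper_width']*1000,1))
    for x,y,z,a in targets:
        a=np.radians(a); ty=np.array([np.cos(a),np.sin(a),0]); tx=np.array([0,0,-1.]); T=np.stack([tx,ty,np.cross(tx,ty)],1)
        print((R.T@(np.array([x,y,z])/1000-p)*100).round(2).tolist(), Ro.from_matrix(R.T@T).as_rotvec(degrees=True).round(1).tolist())
E
python3 -c "
from h import *
go((420,100,300,90),(383,-278.5,150,90))
m=load('wrist0.npz');print(-m['R'].T@m['t'])"
```

```text
t 0.15 p [158.1 578.6 241.4] q [ 71.5   5.3  70.6  -0.  104.3  -3.2] F [ 0.1 -0.1 -0.6] w 85.2
[-5.8, -39.27, 37.88] [-15.3, -0.0, 0.1]
[9.25, -76.74, 44.29] [-15.3, -0.0, 0.1]
[0.07832284 0.60020384 0.37270823]
```

```bash
python3 -m handwheel '[{"hand":1,"xyz":[-5.8,-39.3,37.9],"turn":[-15.3,0,0]},{"hand":1,"xyz":[-5.8,-39.3,37.9],"turn":[-15.3,0,0]},{"hand":1,"xyz":[-5.8,-39.3,37.9],"turn":[-15.3,0,0]},{"hand":1,"xyz":[-5.8,-39.3,37.9],"turn":[-15.3,0,0]},{"hand":1,"xyz":[-5.8,-39.3,37.9],"turn":[-15.3,0,0]},{"hand":1,"xyz":[-5.8,-39.3,37.9],"turn":[-15.3,0,0]},{"hand":1,"xyz":[-5.8,-39.3,37.9],"turn":[-15.3,0,0]},{"hand":1,"xyz":[-5.8,-39.3,37.9],"turn":[-15.3,0,0]},{"hand":1,"xyz":[-5.8,-39.3,37.9],"turn":[-15.3,0,0]},{"hand":1,"xyz":[-5.8,-39.3,37.9],"turn":[-15.3,0,0]},{"hand":1,"xyz":[-5.8,-39.3,37.9],"turn":[-15.3,0,0]},{"hand":1,"xyz":[-5.8,-39.3,37.9],"turn":[-15.3,0,0]}]' 20; python3 -c "
from h import *
go((420,100,300,90),(383,-278.5,120,90))"
```

```text
clock: 1.35
tool_pos: [0.422, 0.0948, 0.2998]
eef_rot: [[-0.0, 0.008, 1.0], [-0.003, 1.0, -0.008], [-1.0, -0.003, -0.0]]
force: [0.2, -0.4, -0.9]
gripper_width: 0.0849
t 1.35 p [422.   94.8 299.8] q [  8.3 -19.2  87.1  -0.2 112.1 -81.3] F [ 0.2 -0.4 -0.9] w 84.9
[-0.02, 0.52, -0.2] [-0.5, -0.0, 0.2]
[18.11, -37.3, -3.58] [-0.5, -0.0, 0.2]
```

```bash
python3 -m handwheel '[{"hand":1,"xyz":[18,-37.3,-3.6],"turn":[0,0,0]},{"hand":1,"xyz":[18,-37.3,-3.6],"turn":[0,0,0]},{"hand":1,"xyz":[18,-37.3,-3.6],"turn":[0,0,0]},{"hand":1,"xyz":[18,-37.3,-3.6],"turn":[0,0,0]},{"hand":1,"xyz":[18,-37.3,-3.6],"turn":[0,0,0]},{"hand":1,"xyz":[18,-37.3,-3.6],"turn":[0,0,0]},{"hand":1,"xyz":[18,-37.3,-3.6],"turn":[0,0,0]},{"hand":1,"xyz":[18,-37.3,-3.6],"turn":[0,0,0]},{"hand":1,"xyz":[18,-37.3,-3.6],"turn":[0,0,0]},{"hand":1,"xyz":[18,-37.3,-3.6],"turn":[0,0,0]},{"hand":1,"xyz":[18,-37.3,-3.6],"turn":[0,0,0]}]'
python3 - <<'E'
from h import *
m=manip.camera_model('wrist'); im,d=manip.grab_frame('wrist'); cv2.imwrite('pics/w1.png',im[:,:,::-1])
P=cloud(m,d); k=(P[...,2]>0.009)&(P[...,2]<0.022)&(abs(P[...,0]-.383)<.06)&(abs(P[...,1]+.278)<.06)
p=P[k][:,:2].astype(np.float32)*1000; print(k.sum(),cv2.minEnclosingCircle(p),p.mean(0),np.median(P[k][:,2]), p.min(0),p.max(0))
go((383,-278.5,12,90))
E
```

```text
clock: 2.45
tool_pos: [0.383, -0.2777, 0.1209]
eef_rot: [[-0.001, 0.009, 1.0], [-0.002, 1.0, -0.009], [-1.0, -0.002, -0.001]]
force: [-0.3, 0.3, 0.3]
gripper_width: 0.0853
3685 ((381.5684509277344, -278.8425598144531), 27.54068374633789) [ 380.3094  -278.74002] 0.014749819384848074 [ 354.20508 -305.774  ] [ 408.40237 -251.30203]
t 2.5 p [ 383.4 -277.5  121.5] q [-3.990e+01 -1.420e+01  1.012e+02 -1.000e-01  9.290e+01 -1.295e+02] F [-0.5  0.1  0.1] w 85.5
[10.95, -0.07, -0.04] [-0.4, 0.0, 0.2]
```

View pics/w1.png

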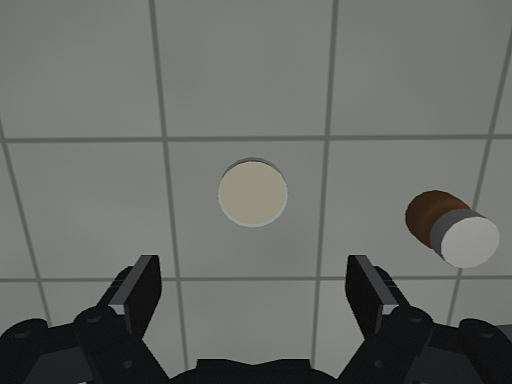

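The wrist view shows the dish centred at about (252,193), with its centre at world (381.6, -278.8). The jar is at right, (465,240), clear of the jaws. I'll check the fingertip height from the depth image.

Run:
```python
from h import *
m=manip.camera_model('wrist'); im,d=manip.grab_frame('wrist'); o=manip.get_obs()
P=cloud(m,d)
k=(im.max(2)<150)&(d<0.2)&(d>0); print('lowest finger z rel TCP', (np.percentile(P[k][:,2],[0,0.5,2,5])-o['tool_pos'][2])*1000)
for u,v in [(150,262),(140,275),(358,262),(368,275)]: print(u,v,((P[v,u]-o['tool_pos'])*1000).round(1))
go((381.6,-278.8,13,90),(381.6,-278.8,40,90))
```

```text
lowest finger z rel TCP [ 0.98903336  4.39410115  8.93704627 15.31538271]
150 262 [-12.5 -43.3  11.7]
140 275 [-13.8 -43.5  23.3]
358 262 [-11.2  44.6  10.3]
368 275 [-12.   45.   21.5]
t 2.55 p [ 383.6 -277.4  121.9] q [-3.990e+01 -1.420e+01  1.012e+02 -1.000e-01  9.290e+01 -1.295e+02] F [ 0.3 -0.9  0.6] w 85.3
[10.89, -0.1, -0.21] [-0.4, 0.1, 0.2]
[8.19, -0.11, -0.2] [-0.4, 0.1, 0.2]
```

```bash
python3 -m handwheel '[{"hand":1,"xyz":[4,-0.1,-0.2],"turn":[0,0,0]},{"hand":1,"xyz":[8,-0.1,-0.2],"turn":[0,0,0]},{"hand":1,"xyz":[9.8,-0.1,-0.2],"turn":[0,0,0]},{"hand":1,"xyz":[11.2,-0.1,-0.2],"turn":[0,0,0]},{"hand":1,"xyz":[11.2,-0.1,-0.2],"turn":[0,0,0]},{"hand":0.4,"xyz":[11.2,-0.1,-0.2],"turn":[0,0,0]},{"hand":0.4,"xyz":[11.2,-0.1,-0.2],"turn":[0,0,0]},{"hand":0.4,"xyz":[11.2,-0.1,-0.2],"turn":[0,0,0]},{"hand":0.4,"xyz":[11.2,-0.1,-0.2],"turn":[0,0,0]},{"hand":0.4,"xyz":[11.2,-0.1,-0.2],"turn":[0,0,0]}]' 20
python3 - <<'E'
from h import *
im,d=manip.grab_frame('wrist'); cv2.imwrite('pics/w2.png',im[:,:,::-1])
go((400,-180,250,90),(578,198,230,90))
E
```

```text
clock: 3.55
tool_pos: [0.3828, -0.2795, 0.0121]
eef_rot: [[0.004, 0.007, 1.0], [-0.006, 1.0, -0.007], [-1.0, -0.006, 0.004]]
force: [-0.4, 1.7, 5.8]
gripper_width: 0.0541
t 3.6 p [ 382.8 -279.5   12.1] q [-4.020e+01 -1.020e+01  1.091e+02 -1.000e-01  8.070e+01 -1.298e+02] F [-1.4  1.2  6.2] w 53.9
[-23.84, 9.83, 1.75] [-0.4, 0.2, 0.3]
[-21.98, 47.76, 19.29] [-0.4, 0.2, 0.3]
```

View pics/w2.png

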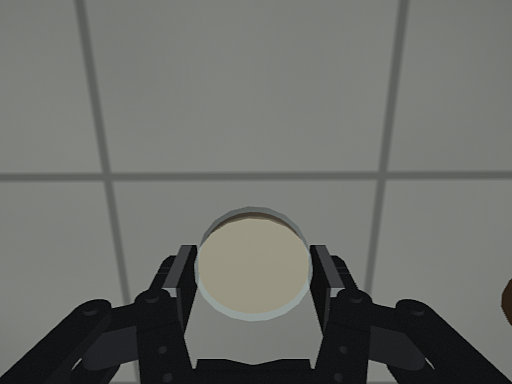

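The dish is held between the pads, opening 54 mm. The tips touched the counter lightly (6 N). Now I'll lift and carry it.

```bash
python3 -m handwheel '[{"hand":0.4,"xyz":[-3,0,0],"turn":[0,0,0]},{"hand":0.4,"xyz":[-8,0,0],"turn":[0,0,0]},{"hand":0.4,"xyz":[-13,0,0],"turn":[0,0,0]},{"hand":0.4,"xyz":[-18,2,0.5],"turn":[0,0,0]},{"hand":0.4,"xyz":[-22,5,1],"turn":[0,0,0]},{"hand":0.4,"xyz":[-24,9,2],"turn":[0,0,0]},{"hand":0.4,"xyz":[-24,14,4],"turn":[0,0,0]},{"hand":0.4,"xyz":[-24,18.5,6],"turn":[0,0,0]},{"hand":0.4,"xyz":[-24,23,8],"turn":[0,0,0]},{"hand":0.4,"xyz":[-24,27.5,10],"turn":[0,0,0]},{"hand":0.4,"xyz":[-24,32,12],"turn":[0,0,0]},{"hand":0.4,"xyz":[-24,36,14],"turn":[0,0,0]}]'
python3 - <<'E'
from h import *
go((578,198,250,90.3),(578,198,198,90.3))
E
```

```text
clock: 4.8
tool_pos: [0.5248, 0.0833, 0.2515]
eef_rot: [[0.005, 0.006, 1.0], [-0.005, 1.0, -0.006], [-1.0, -0.005, 0.005]]
force: [0.3, -0.6, -0.2]
gripper_width: 0.054
t 4.8 p [524.8  83.3 251.5] q [  5.6  -5.5  80.3  -0.3 104.9 -84.2] F [ 0.3 -0.6 -0.2] w 54.0
[0.11, 11.51, 5.25] [-0.6, 0.3, 0.3]
[5.31, 11.53, 5.22] [-0.6, 0.3, 0.3]
```

```bash
python3 -m handwheel '[{"hand":0.4,"xyz":[0.1,4,2],"turn":[-0.6,0,0]},{"hand":0.4,"xyz":[0.1,8,4],"turn":[-0.6,0.3,0]},{"hand":0.4,"xyz":[0.1,11.5,5.3],"turn":[-0.6,0.3,0]},{"hand":0.4,"xyz":[0.1,11.5,5.3],"turn":[-0.6,0.3,0]},{"hand":0.4,"xyz":[0.1,11.5,5.3],"turn":[-0.6,0.3,0]}]'
python3 - <<'E'
from h import *
im,d=manip.grab_frame('wrist'); cv2.imwrite('pics/w3.png',im[:,:,::-1])
im,d=manip.grab_frame('top'); cv2.imwrite('pics/t3.png',cv2.resize(im[130:300,90:400],None,fx=2.5,fy=2.5,interpolation=cv2.INTER_CUBIC)[:,:,::-1])
go((578,198,198,90.3))
E
```

```text
clock: 5.3
tool_pos: [0.5786, 0.1985, 0.2498]
eef_rot: [[-0.0, -0.006, 1.0], [-0.006, 1.0, 0.006], [-1.0, -0.006, -0.0]]
force: [-0.8, -1.1, -0.0]
gripper_width: 0.0541
t 5.4 p [578.5 197.1 250.7] q [ 15.8   7.1  67.6  -0.3 105.3 -74.5] F [-0.5 -0.1  0.3] w 53.9
[5.27, 0.12, -0.05] [-0.1, 0.0, 0.3]
```

View pics/w3.png

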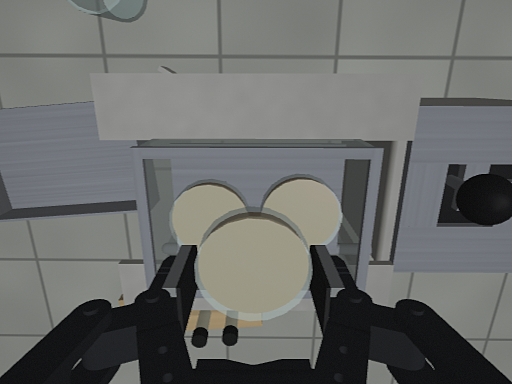

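The held dish, at (253,262), is above the two in the hopper, at (210,215) and (302,213), and inside the walls. The knob is at (487,200). I'll lower and release.

```bash
python3 -m handwheel '[{"hand":0.4,"xyz":[2,0.1,-0.1],"turn":[0,0,0]},{"hand":0.4,"xyz":[4,0.1,-0.1],"turn":[0,0,0]},{"hand":0.4,"xyz":[5,0.1,-0.1],"turn":[0,0,0]},{"hand":0.4,"xyz":[5.3,0.1,-0.1],"turn":[0,0,0]},{"hand":0.4,"xyz":[5.3,0.1,-0.1],"turn":[0,0,0]},{"hand":0.76,"xyz":[5.3,0.1,-0.1],"turn":[0,0,0]},{"hand":0.76,"xyz":[5.3,0.1,-0.1],"turn":[0,0,0]},{"hand":0.76,"xyz":[5.3,0.1,-0.1],"turn":[0,0,0]},{"hand":0.76,"xyz":[2.5,0.1,-0.1],"turn":[0,0,0]},{"hand":0.76,"xyz":[0,0.1,-0.1],"turn":[0,0,0]},{"hand":0.76,"xyz":[-3,0.1,-0.1],"turn":[0,0,0]}]'
python3 - <<'E'
from h import *
im,d=manip.grab_frame('wrist'); cv2.imwrite('pics/w4.png',im[:,:,::-1])
go((500,-50,280,0))
E
```

```text
clock: 6.5
tool_pos: [0.5772, 0.1982, 0.2811]
eef_rot: [[-0.0, -0.004, 1.0], [-0.006, 1.0, 0.004], [-1.0, -0.006, -0.0]]
force: [0.7, 1.8, -0.3]
gripper_width: 0.0647
t 6.55 p [578.1 198.5 288.1] q [ 15.9   7.5  63.4  -0.3 108.7 -74.4] F [-2.1 -0.3  4.1] w 64.8
[0.83, -24.82, -7.91] [90.2, 0.5, -0.2]
```

View pics/w4.png

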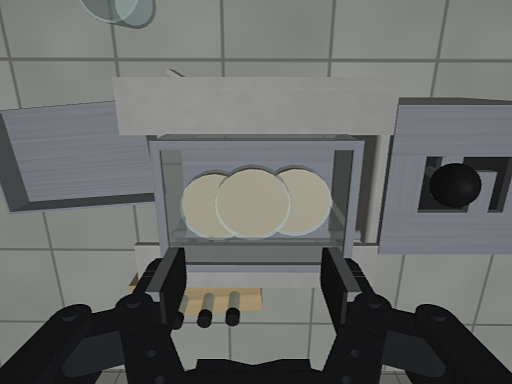

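All three dishes are in the hopper; the third lies across the other two at (253,203), and the jaws are clear. Next is the tray handle, with the tool leaned back 20° so the wrist camera stays clear of the hopper.

```bash
cat >> h.py <<'E'
def gt(*targets):
    """(grasp-point x,y,z mm, yaw of tool y, tilt deg: tool x leans toward its -z side)"""
    o=manip.get_obs(); R=o['eef_rot']; p=o['tool_pos']
    print('t',round(o['clock'],2),'p',(p*1000).round(1),'grasp',((p-.008*R[:,0])*1000).round(1),'yaw',np.degrees(np.arctan2(R[1,1],R[0,1])).round(1),'q',o['q'].round(1),'F',o['force'].round(1),'w',round(o['gripper_width']*1000,1))
    for x,y,z,a,th in targets:
        a,th=np.radians([a,th]); ty=np.array([np.cos(a),np.sin(a),0]); n=np.array([-np.sin(a),np.cos(a),0])
        tx=-np.cos(th)*np.array([0,0,1.])+np.sin(th)*n; T=np.stack([tx,ty,np.cross(tx,ty)],1)
        g=np.array([x,y,z])/1000+.008*tx
        print((R.T@(g-p)*100).round(2).tolist(), Ro.from_matrix(R.T@T).as_rotvec(degrees=True).round(1).tolist())
def tray(P,X=None):
    Z=P[...,2]; k=(Z>.03)&(Z<.07)&(P[...,0]>.48)&(P[...,0]<.7)&(P[...,1]<.09)&(P[...,1]>-.4)
    n,l,s,c=cv2.connectedComponentsWithStats(k.astype(np.uint8),connectivity=8)
    i=1+np.argmax(s[1:,4]); p=P[l==i][:,:2].astype(np.float32)*1000
    return cv2.minAreaRect(p)
E
python3 - <<'E'
from h import *
a=np.radians(4.96); c=np.array([580.5,-21.5]); n=np.array([-np.sin(a),np.cos(a)])
g=c-165*n; print(g)
gt((600,-80,280,40,10),(*g,130,4.96,20),(*g,35,4.96,20))
E
```

```text
[ 594.76594067 -185.88212475]
t 6.55 p [578.1 198.5 288.1] grasp [578.  198.5 296.1] yaw 90.2 q [ 15.9   7.5  63.4  -0.3 108.7 -74.4] F [-2.1 -0.3  4.1] w 64.8
[1.71, -27.75, 1.99] [50.1, 9.9, 4.4]
[16.71, -38.11, 1.36] [84.4, 16.7, 14.7]
[26.21, -38.08, 1.28] [84.4, 16.7, 14.7]
```

```bash
python3 -m handwheel '[{"hand":1,"xyz":[0,-4,0],"turn":[8,1.5,1]},{"hand":1,"xyz":[0,-8,0],"turn":[16,3,2]},{"hand":1,"xyz":[0.5,-12,0.5],"turn":[24,4.5,3]},{"hand":1,"xyz":[1,-16,1],"turn":[32,6,4.5]},{"hand":1,"xyz":[1.5,-20,1.5],"turn":[40,7.5,6]},{"hand":1,"xyz":[2,-24,1.5],"turn":[48,9,7]},{"hand":1,"xyz":[3,-28,1.5],"turn":[56,11,9]},{"hand":1,"xyz":[6,-32,1.5],"turn":[64,13,11]},{"hand":1,"xyz":[9,-36,1.4],"turn":[72,14.5,12.5]},{"hand":1,"xyz":[13,-38.1,1.4],"turn":[80,16,14]},{"hand":1,"xyz":[16.7,-38.1,1.4],"turn":[84.4,16.7,14.7]},{"hand":1,"xyz":[16.7,-38.1,1.4],"turn":[84.4,16.7,14.7]}]'
python3 - <<'E'
from h import *
m=manip.camera_model('top'); im,d=manip.grab_frame('top'); print(tray(cloud(m,d)))
im,d=manip.grab_frame('wrist'); cv2.imwrite('pics/w5.png',im[:,:,::-1])
gt((594.8,-185.9,35,4.96,20))
E
```

```text
clock: 7.75
tool_pos: [0.5918, -0.1832, 0.1152]
eef_rot: [[-0.038, 0.997, 0.074], [0.346, 0.083, -0.935], [-0.937, -0.01, -0.348]]
force: [-1.0, 0.3, -0.2]
gripper_width: 0.085
((584.21337890625, -68.06452941894531), (124.61229705810547, 283.2254638671875), 4.7766804695129395)
t 7.85 p [ 594.8 -182.6  123. ] grasp [ 595.  -185.4  130.5] yaw 5.1 q [-28.9  17.3  71.   17.  102.7 -31.8] F [0.2 0.  1. ] w 85.6
[8.95, -0.03, 3.32] [0.1, -0.1, 0.0]
```

View pics/w5.png

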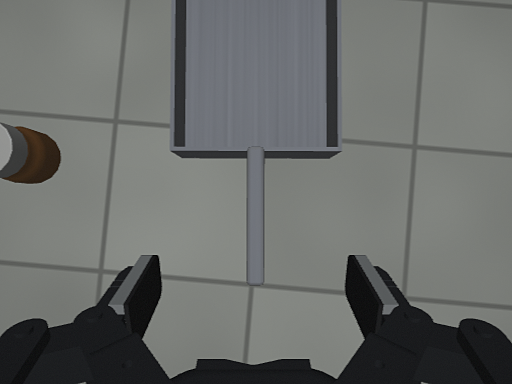

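The handle runs up the middle at (255,150–283), between the jaws and aligned with them. I'll descend and grip.

```bash
python3 -m handwheel '[{"hand":1,"xyz":[3.5,0,1.3],"turn":[0,0,0]},{"hand":1,"xyz":[6.5,0,2.4],"turn":[0,0,0]},{"hand":1,"xyz":[8.3,0,3.1],"turn":[0,0,0]},{"hand":1,"xyz":[8.95,0,3.3],"turn":[0,0,0]},{"hand":1,"xyz":[8.95,0,3.3],"turn":[0,0,0]},{"hand":0,"xyz":[8.95,0,3.3],"turn":[0,0,0]},{"hand":0,"xyz":[8.95,0,3.3],"turn":[0,0,0]},{"hand":0,"xyz":[8.95,0,3.3],"turn":[0,0,0]},{"hand":0,"xyz":[8.95,0,3.3],"turn":[0,0,0]},{"hand":0,"xyz":[8.95,0,3.3],"turn":[0,0,0]},{"hand":0,"xyz":[8.95,0,3.3],"turn":[0,0,0]},{"hand":0,"xyz":[8.95,0,3.3],"turn":[0,0,0]}]' 40
python3 - <<'E'
from h import *
m=manip.camera_model('top'); im,d=manip.grab_frame('top'); print(tray(cloud(m,d)))
gt((594.8,-185.9,35,4.96,20),(576,-185.9,35,0.3,20),(576,35,35,.3,20),(576,43,35,.3,20))
E
```

```text
clock: 9.05
tool_pos: [0.595, -0.1831, 0.028]
eef_rot: [[-0.03, 0.996, 0.083], [0.342, 0.088, -0.936], [-0.939, 0.0, -0.343]]
force: [-0.0, -1.0, 3.3]
gripper_width: 0.0116
((584.5111694335938, -68.77740478515625), (125.23477172851562, 284.7802429199219), 5.127535820007324)
t 9.1 p [ 594.9 -183.1   28. ] grasp [ 595.2 -185.8   35.5] yaw 5.1 q [-28.9  20.6  76.8  16.6  93.9 -34.5] F [-0.6 -1.   2.4] w 11.6
[0.05, -0.04, 0.02] [0.1, -0.0, 0.0]
[0.1, -1.89, -0.13] [4.5, -0.0, 1.6]
[7.64, 0.06, -20.8] [4.5, -0.0, 1.6]
[7.92, 0.13, -21.55] [4.5, -0.0, 1.6]
```

```bash
python3 -m handwheel '[{"hand":0,"xyz":[0.1,-1,-0.1],"turn":[2.3,0,0.8]},{"hand":0,"xyz":[0.1,-1.9,-0.1],"turn":[4.5,0,1.6]},{"hand":0,"xyz":[0.85,-1.7,-2.2],"turn":[4.5,0,1.6]},{"hand":0,"xyz":[1.6,-1.5,-4.3],"turn":[4.5,0,1.6]},{"hand":0,"xyz":[2.36,-1.3,-6.3],"turn":[4.5,0,1.6]},{"hand":0,"xyz":[3.1,-1.1,-8.4],"turn":[4.5,0,1.6]},{"hand":0,"xyz":[3.87,-0.9,-10.5],"turn":[4.5,0,1.6]},{"hand":0,"xyz":[4.6,-0.7,-12.5],"turn":[4.5,0,1.6]},{"hand":0,"xyz":[5.4,-0.5,-14.6],"turn":[4.5,0,1.6]},{"hand":0,"xyz":[6.1,-0.35,-16.7],"turn":[4.5,0,1.6]},{"hand":0,"xyz":[6.9,-0.15,-18.7],"turn":[4.5,0,1.6]},{"hand":0,"xyz":[7.1,-0.1,-19.4],"turn":[4.5,0,1.6]}]'
python3 - <<'E'
from h import *
im,d=manip.grab_frame('side'); cv2.imwrite('pics/s6.png',im[:,:,::-1])
gt((576,38,35,.3,20),(575.8,40,35,.3,20))
E
```

```text
clock: 10.3
tool_pos: [0.5757, 0.0236, 0.028]
eef_rot: [[-0.002, 1.0, 0.006], [0.342, 0.006, -0.94], [-0.94, 0.0, -0.342]]
force: [-0.4, -4.5, 0.9]
gripper_width: 0.0117
t 10.35 p [575.7  24.3  28. ] grasp [575.7  21.6  35.5] yaw 0.4 q [-12.1   7.4  92.3  19.7  85.2 -15. ] F [1.3 3.7 1.5] w 11.0
[0.61, 0.04, -1.53] [0.1, -0.1, 0.0]
[0.68, 0.02, -1.71] [0.1, -0.1, 0.0]
```

View pics/s6.png

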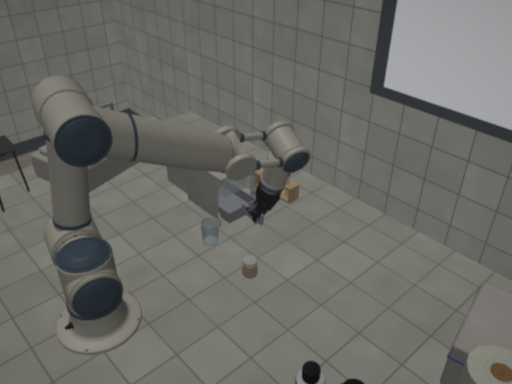

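The tray is straight in the bay mouth at (235,207), and the jar and beaker are untouched. I'll finish the push gently.

```bash
python3 -m handwheel '[{"hand":0,"xyz":[0.2,0,-0.6],"turn":[0,0,0]},{"hand":0,"xyz":[0.4,0,-1.0],"turn":[0,0,0]},{"hand":0,"xyz":[0.55,0,-1.4],"turn":[0,0,0]},{"hand":0,"xyz":[0.61,0,-1.6],"turn":[0,0,0]},{"hand":0,"xyz":[0.68,0,-1.75],"turn":[0,0,0]},{"hand":0,"xyz":[0.68,0,-1.8],"turn":[0,0,0]}]'
python3 - <<'E'
from h import *
m=manip.camera_model('top'); im,d=manip.grab_frame('top'); cv2.imwrite('pics/t7.png',cv2.resize(im[130:300,90:400],None,fx=2.5,fy=2.5,interpolation=cv2.INTER_CUBIC)[:,:,::-1])
gt((576,38,35,.3,20),(575.8,40,35,.3,20),(575.8,44,35,.3,20))
E
```

```text
clock: 10.95
tool_pos: [0.5758, 0.041, 0.028]
eef_rot: [[-0.001, 1.0, 0.005], [0.339, 0.005, -0.941], [-0.941, 0.001, -0.339]]
force: [-1.2, -14.0, 3.8]
gripper_width: 0.0117
t 11.0 p [575.8  41.   28. ] grasp [575.8  38.3  35.5] yaw 0.3 q [-10.4   7.   92.7  19.6  84.5 -13.3] F [ -1.4 -12.2   3.7] w 11.2
[0.03, 0.02, 0.04] [-0.0, 0.1, -0.0]
[0.1, -0.0, -0.15] [-0.0, 0.1, -0.0]
[0.24, -0.0, -0.52] [-0.0, 0.1, -0.0]
```

View pics/t7.png

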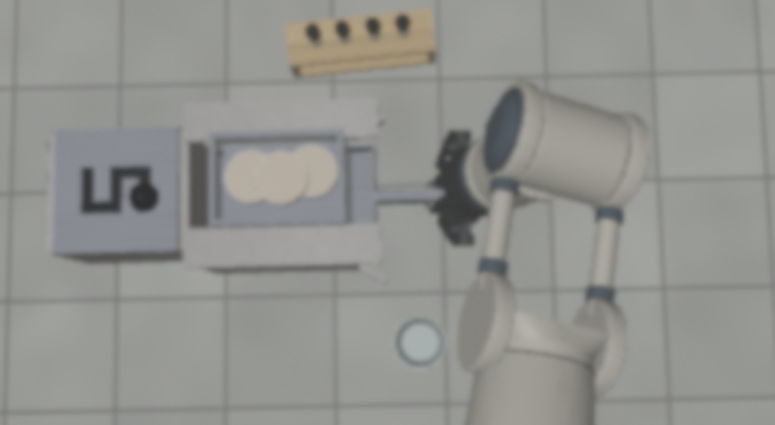

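The tray is hard against the stop: 12–14 N, handle grip at world y 38.3, so its origin is about machine y +5. I'll release and go to the knob.

```bash
python3 -m handwheel '[{"hand":1,"xyz":[0,0,0],"turn":[0,0,0]},{"hand":1,"xyz":[0,0,0],"turn":[0,0,0]},{"hand":1,"xyz":[0,0,0],"turn":[0,0,0]},{"hand":1,"xyz":[0,0,0],"turn":[0,0,0]},{"hand":1,"xyz":[-3,0,0],"turn":[0,0,0]},{"hand":1,"xyz":[-7,0,0],"turn":[0,0,0]},{"hand":1,"xyz":[-12,0,0],"turn":[0,0,0]},{"hand":1,"xyz":[-17,0,0],"turn":[0,0,0]},{"hand":1,"xyz":[-22,0,0],"turn":[0,0,0]},{"hand":1,"xyz":[-26,0,0],"turn":[0,0,0]},{"hand":1,"xyz":[-30,0,0],"turn":[0,0,0]}]'
python3 - <<'E'
from h import *
m=manip.camera_model('top'); im,d=manip.grab_frame('top'); P=cloud(m,d)
cv2.imwrite('pics/t8.png',cv2.resize(im[130:300,90:400],None,fx=2.5,fy=2.5,interpolation=cv2.INTER_CUBIC)[:,:,::-1])
Z=P[...,2]; k=(Z>.19)&(Z<.225)&(P[...,1]>.29)&(P[...,1]<.36)&(abs(P[...,0]-.56)<.05)
p=P[k][:,:2].astype(np.float32)*1000; print(k.sum(),cv2.minEnclosingCircle(p),cv2.minAreaRect(p))
gt((570,180,340,0,0),(558,330,300,0,0),(558,330,203,0,0))
E
```

```text
clock: 12.1
tool_pos: [0.576, -0.0611, 0.3121]
eef_rot: [[-0.0, 1.0, 0.006], [0.34, 0.005, -0.941], [-0.941, 0.002, -0.34]]
force: [0.5, 0.8, -0.1]
gripper_width: 0.0853
117 ((557.7647705078125, 330.0299072265625), 14.55919361114502) ((558.0075073242188, 329.1255187988281), (27.3220272064209, 28.32573699951172), 86.057373046875)
t 12.15 p [576.5 -63.  318.9] grasp [576.5 -65.7 326.5] yaw 0.2 q [-20.1   6.3  63.5  20.6 115.2 -12.4] F [-3.  -0.6  3.2] w 85.3
[6.94, -0.55, -23.33] [0.3, -19.7, -0.5]
[15.74, -1.73, -36.12] [0.3, -19.7, -0.5]
[24.87, -1.83, -32.85] [0.3, -19.7, -0.5]
```

View pics/t8.png

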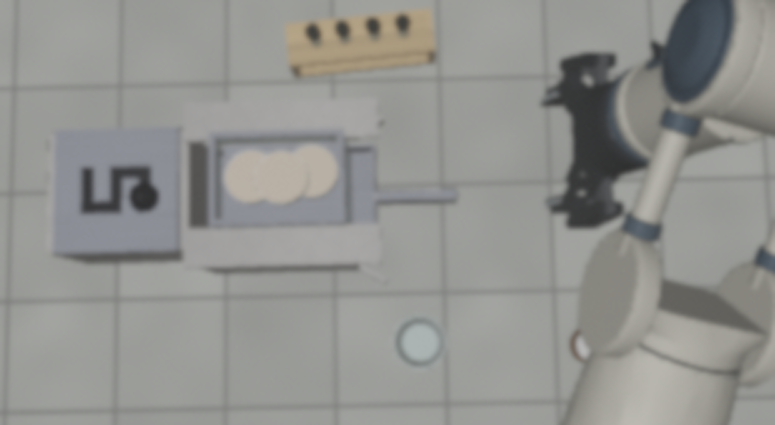

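The tray stands home with its handle at crop (375–455,195), the dishes are still in the hopper, and the knob is at world (558, 329.8).

```bash
python3 -m handwheel '[{"hand":1,"xyz":[1,-0.1,-4.5],"turn":[0,-4,0]},{"hand":1,"xyz":[2.4,-0.2,-9],"turn":[0,-8,0]},{"hand":1,"xyz":[4,-0.3,-13.5],"turn":[0,-12,0]},{"hand":1,"xyz":[5.5,-0.4,-18],"turn":[0,-16,0]},{"hand":1,"xyz":[7,-0.5,-22.5],"turn":[0.3,-19.7,-0.5]},{"hand":1,"xyz":[9,-0.8,-27],"turn":[0.3,-19.7,-0.5]},{"hand":1,"xyz":[11.5,-1.2,-31],"turn":[0.3,-19.7,-0.5]},{"hand":1,"xyz":[14,-1.5,-35],"turn":[0.3,-19.7,-0.5]},{"hand":1,"xyz":[15.7,-1.7,-36.1],"turn":[0.3,-19.7,-0.5]},{"hand":1,"xyz":[15.7,-1.7,-36.1],"turn":[0.3,-19.7,-0.5]},{"hand":1,"xyz":[15.7,-1.7,-36.1],"turn":[0.3,-19.7,-0.5]}]'
python3 - <<'E'
from h import *
m=manip.camera_model('wrist');im,d=manip.grab_frame('wrist'); cv2.imwrite('pics/w9.png',im[:,:,::-1])
P=cloud(m,d);Z=P[...,2]; k=(Z>.195)&(Z<.225)&(np.hypot(P[...,1]-.33,P[...,0]-.558)<.03)
p=P[k]*1000; q=p[:,:2].astype(np.float32); print(k.sum(),cv2.minEnclosingCircle(q),'top',np.percentile(p[:,2],[90,99]), p[p[:,2]>np.percentile(p[:,2],93)].mean(0))
gt((558,330,203,0.3,0),(558,330,250,0.3,0))
E
```

```text
clock: 13.25
tool_pos: [0.5583, 0.329, 0.2918]
eef_rot: [[-0.0, 1.0, 0.0], [-0.002, 0.0, -1.0], [-1.0, -0.0, 0.002]]
force: [1.1, -0.5, 0.2]
gripper_width: 0.0854
1359 ((557.5292358398438, 333.380615234375), 14.797630310058594) top [218.6782108  219.74377948] [557.12483835 333.35297382 219.35752443]
t 13.3 p [558.7 328.4 292.8] grasp [558.7 328.4 300.8] yaw -0.1 q [ 2.750e+01  1.390e+01  5.570e+01 -1.000e-01  1.104e+02  2.750e+01] F [-0.1 -0.8 -0.4] w 85.9
[9.78, -0.08, -0.17] [-0.4, 0.1, -0.1]
[5.08, -0.07, -0.16] [-0.4, 0.1, -0.1]
```

View pics/w9.png

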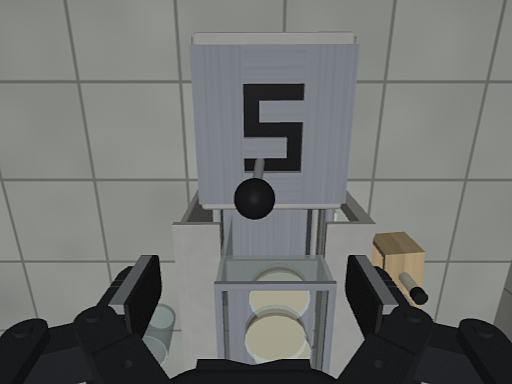

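Run:
```python
from h import *
o=manip.get_obs()
im=cv2.imread('pics/w9.png'); m=manip.camera_model('wrist')
g=im.max(2); k=(g<60).astype(np.uint8); k[:60]=0;k[175:]=0;k[:,:200]=0;k[:,350:]=0
n,l,s,c=cv2.connectedComponentsWithStats(k); i=1+np.argmax(s[1:,4]); v,u=np.nonzero(l==i)
q=np.array([ray(m,a,b,.154)[:2]*1000 for a,b in zip(u,v)],np.float32)
print(s[i],cv2.minAreaRect(q),q.min(0),q.max(0))
b=(k*0); b=(g<40).astype(np.uint8); b[:176]=0;b[225:]=0;b[:,:220]=0;b[:,290:]=0
v,u=np.nonzero(b); print('ball px',u.min(),u.max(),v.min(),v.max(), ray(m,(u.min()+u.max())/2,(v.min()+v.max())/2,.2044)*1000)
z=load('top0.npz'); g=z['im'].max(2); k=(g<100).astype(np.uint8); k[:190]=0;k[220:]=0;k[:,:115]=0;k[:,160:]=0
v,u=np.nonzero(k); q=np.array([ray(z,a,b,.154)[:2]*1000 for a,b in zip(u,v)],np.float32); print(q.min(0),q.max(0))
```

```text
[ 243   84   61   87 2913] ((573.8570556640625, 374.94085693359375), (70.32846069335938, 48.269981384277344), 89.9316635131836) [549.76404 339.74866] [597.9977  410.13385]
ball px 221 274 178 218 [553.63146239 332.09921385 204.4       ]
[551.14984 331.46906] [597.0942  407.66226]
```

The gate centre is at about world (574, 373) from both cameras, and the ball is at about (557.5, 331). I'll descend and grip the ball along x.

```bash
python3 -m handwheel '[{"hand":1,"xyz":[4,-0.1,-0.3],"turn":[0,0,0]},{"hand":1,"xyz":[7.5,-0.1,-0.3],"turn":[0,0,0]},{"hand":1,"xyz":[9.3,-0.1,-0.3],"turn":[0,0,0]},{"hand":1,"xyz":[9.8,-0.1,-0.3],"turn":[0,0,0]},{"hand":1,"xyz":[9.8,-0.1,-0.3],"turn":[0,0,0]},{"hand":0.2,"xyz":[9.8,-0.1,-0.3],"turn":[0,0,0]},{"hand":0.2,"xyz":[9.8,-0.1,-0.3],"turn":[0,0,0]},{"hand":0.2,"xyz":[9.8,-0.1,-0.3],"turn":[0,0,0]},{"hand":0.2,"xyz":[9.8,-0.1,-0.3],"turn":[0,0,0]},{"hand":0.2,"xyz":[9.8,-0.1,-0.3],"turn":[0,0,0]},{"hand":0.2,"xyz":[9.8,-0.1,-0.3],"turn":[0,0,0]}]' 25
python3 - <<'E'
from h import *
im,d=manip.grab_frame('wrist'); cv2.imwrite('pics/w10.png',im[:,:,::-1])
gt((600,331,202.5,0,0),(600,372.8,207,0,0),(548,372.8,207,0,0))
E
```

```text
clock: 14.4
tool_pos: [0.5581, 0.3314, 0.1959]
eef_rot: [[0.003, 1.0, -0.001], [-0.001, -0.001, -1.0], [-1.0, 0.003, 0.001]]
force: [-0.1, -0.3, 3.9]
gripper_width: 0.0286
t 14.45 p [558.1 331.4 195.9] grasp [558.  331.4 203.9] yaw -0.1 q [ 2.780e+01  1.250e+01  6.720e+01 -1.000e-01  1.002e+02  2.780e+01] F [-0.9 -0.3  4.8] w 28.5
[0.15, 4.19, 0.04] [-0.1, 0.0, -0.2]
[-0.3, 4.19, -4.14] [-0.1, 0.0, -0.2]
[-0.32, -1.01, -4.14] [-0.1, 0.0, -0.2]
```

View pics/w10.png

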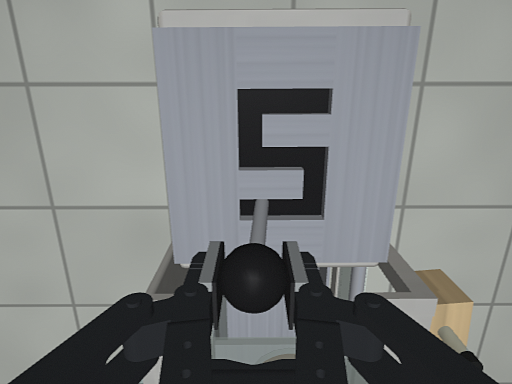

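The ball is gripped, opening 28.5 mm, with the stalk at (260,215) in the first slot. First leg: to the far end.

```bash
python3 -m handwheel '[{"hand":0.2,"xyz":[-0.05,0.8,0],"turn":[0,0,0]},{"hand":0.2,"xyz":[-0.1,1.6,0],"turn":[0,0,0]},{"hand":0.2,"xyz":[-0.05,2.4,0],"turn":[0,0,0]},{"hand":0.2,"xyz":[0,3.2,0],"turn":[0,0,0]},{"hand":0.2,"xyz":[0.1,3.8,0],"turn":[0,0,0]},{"hand":0.2,"xyz":[0.1,4.2,0],"turn":[0,0,0]},{"hand":0.2,"xyz":[0.1,4.2,0],"turn":[0,0,0]}]'
python3 - <<'E'
from h import *
im,d=manip.grab_frame('wrist'); cv2.imwrite('pics/w11.png',im[:,:,::-1])
gt((600,331,202.5,0,0),(600,372.8,207,0,0),(548,372.8,207,0,0))
E
```

```text
clock: 15.15
tool_pos: [0.6003, 0.3313, 0.194]
eef_rot: [[0.001, 1.0, -0.001], [-0.001, -0.001, -1.0], [-1.0, 0.001, 0.001]]
force: [-2.0, -0.2, 1.0]
gripper_width: 0.0283
t 15.2 p [600.1 331.3 194. ] grasp [600.1 331.3 202. ] yaw -0.1 q [ 2.610e+01  1.840e+01  6.040e+01 -1.000e-01  1.011e+02  2.610e+01] F [-2.  -0.3  0.2] w 28.6
[-0.05, -0.01, 0.03] [-0.1, 0.1, -0.1]
[-0.51, -0.01, -4.15] [-0.1, 0.1, -0.1]
[-0.51, -5.21, -4.14] [-0.1, 0.1, -0.1]
```

View pics/w11.png

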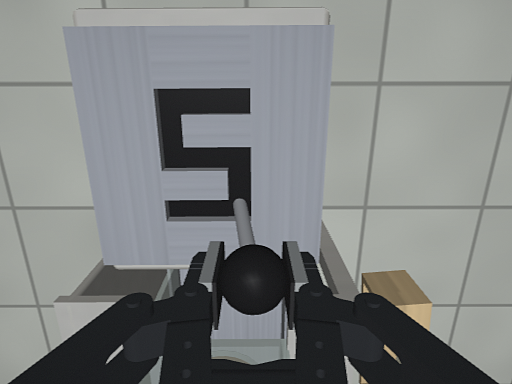

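The stalk is at (240,205), in the middle of the far crossing (columns 229–251). Next: across to the middle slot.

```bash
python3 -m handwheel '[{"hand":0.2,"xyz":[-0.2,0,-0.9],"turn":[0,0,0]},{"hand":0.2,"xyz":[-0.35,0,-1.8],"turn":[0,0,0]},{"hand":0.2,"xyz":[-0.45,0,-2.6],"turn":[0,0,0]},{"hand":0.2,"xyz":[-0.5,0,-3.4],"turn":[0,0,0]},{"hand":0.2,"xyz":[-0.5,0,-4.1],"turn":[0,0,0]},{"hand":0.2,"xyz":[-0.5,0,-4.15],"turn":[0,0,0]},{"hand":0.2,"xyz":[-0.5,0,-4.15],"turn":[0,0,0]}]'
python3 - <<'E'
from h import *
im,d=manip.grab_frame('wrist'); cv2.imwrite('pics/w12.png',im[:,:,::-1])
gt((548,372.8,207,0,0),(548,415,202.5,0,0))
E
```

```text
clock: 15.9
tool_pos: [0.6001, 0.3735, 0.1989]
eef_rot: [[0.002, 1.0, -0.0], [-0.001, -0.0, -1.0], [-1.0, 0.002, 0.001]]
force: [0.6, -0.1, -1.2]
gripper_width: 0.0283
t 15.95 p [600.1 373.2 198.9] grasp [600.1 373.2 206.9] yaw -0.0 q [ 2.920e+01  2.200e+01  5.560e+01 -1.000e-01  1.024e+02  2.920e+01] F [ 0.2 -0.1 -1.1] w 28.4
[-0.02, -5.21, 0.04] [-0.0, 0.0, -0.1]
[0.43, -5.22, -4.18] [-0.0, 0.0, -0.1]
```

View pics/w12.png

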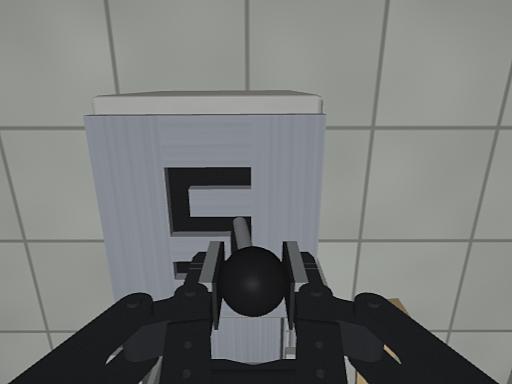

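The stalk at (240,222) is in the middle slot's far end, with low forces. Next: along the middle slot to the near end.

```bash
python3 -m handwheel '[{"hand":0.2,"xyz":[-0.05,-0.9,0],"turn":[0,0,0]},{"hand":0.2,"xyz":[-0.1,-1.8,0],"turn":[0,0,0]},{"hand":0.2,"xyz":[-0.15,-2.7,0],"turn":[0,0,0]},{"hand":0.2,"xyz":[-0.1,-3.6,0],"turn":[0,0,0]},{"hand":0.2,"xyz":[-0.05,-4.5,0],"turn":[0,0,0]},{"hand":0.2,"xyz":[0,-5.2,0],"turn":[0,0,0]},{"hand":0.2,"xyz":[0,-5.2,0],"turn":[0,0,0]},{"hand":0.2,"xyz":[0,-5.2,0],"turn":[0,0,0]}]'
python3 - <<'E'
from h import *
im,d=manip.grab_frame('wrist'); cv2.imwrite('pics/w13.png',im[:,:,::-1])
gt((548,372.8,207,0,0),(548,415,202.5,0,0))
E
```

```text
clock: 16.75
tool_pos: [0.5472, 0.3735, 0.1994]
eef_rot: [[0.0, 1.0, 0.0], [-0.0, 0.0, -1.0], [-1.0, 0.0, 0.0]]
force: [-1.2, -0.8, 5.2]
gripper_width: 0.0282
t 16.8 p [547.4 373.5 199.5] grasp [547.4 373.5 207.5] yaw -0.0 q [ 31.4  14.8  64.2  -0.  101.   31.4] F [-1.5 -1.4  5.6] w 28.5
[0.05, 0.06, 0.07] [-0.0, 0.0, -0.0]
[0.5, 0.06, -4.15] [-0.0, 0.0, -0.0]
```

View pics/w13.png

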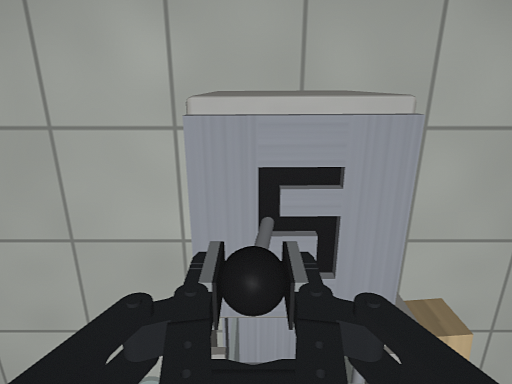

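The stalk at (268,222) is in the near crossing of the middle slot. Next: to the last slot, which should free the floor.

```bash
python3 -m handwheel '[{"hand":0.2,"xyz":[0.05,0.05,-0.8],"turn":[0,0,0]},{"hand":0.2,"xyz":[0.1,0.05,-1.6],"turn":[0,0,0]},{"hand":0.2,"xyz":[0.2,0.05,-2.4],"turn":[0,0,0]},{"hand":0.2,"xyz":[0.3,0.05,-3.2],"turn":[0,0,0]},{"hand":0.2,"xyz":[0.45,0.05,-3.9],"turn":[0,0,0]},{"hand":0.2,"xyz":[0.5,0.05,-4.2],"turn":[0,0,0]},{"hand":0.2,"xyz":[0.5,0.05,-4.2],"turn":[0,0,0]},{"hand":0.2,"xyz":[0.5,0.05,-4.2],"turn":[0,0,0]}]'
python3 - <<'E'
from h import *
im,d=manip.grab_frame('wrist'); cv2.imwrite('pics/w14.png',im[:,:,::-1])
gt((548,415,202.5,0,0),(601.5,415,202.5,0,0))
E
```

```text
clock: 17.6
tool_pos: [0.5478, 0.4158, 0.1943]
eef_rot: [[0.0, 1.0, 0.0], [-0.0, 0.0, -1.0], [-1.0, 0.0, 0.0]]
force: [-1.1, 0.6, 3.4]
gripper_width: 0.0284
t 17.65 p [547.8 415.6 194.4] grasp [547.8 415.6 202.4] yaw 0.0 q [ 34.4  18.8  59.9  -0.  101.3  34.3] F [-2.4  2.4  3.5] w 27.9
[-0.01, 0.02, 0.06] [0.0, 0.0, -0.0]
[-0.01, 5.37, 0.06] [0.0, 0.0, -0.0]
```

View pics/w14.png

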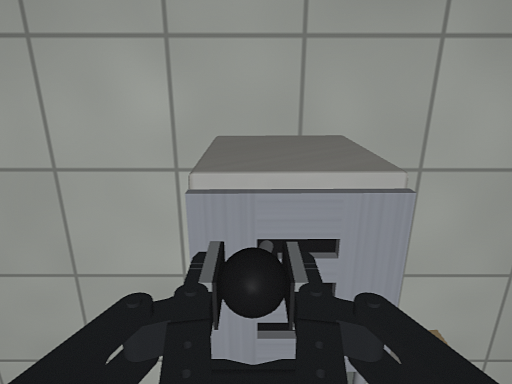

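The stalk top at (267,245) is in the last slot. Final leg: to its blind end.

```bash
python3 -m handwheel '[{"hand":0.2,"xyz":[-0.05,0.9,0],"turn":[0,0,0]},{"hand":0.2,"xyz":[-0.1,1.8,0],"turn":[0,0,0]},{"hand":0.2,"xyz":[-0.15,2.7,0],"turn":[0,0,0]},{"hand":0.2,"xyz":[-0.1,3.6,0],"turn":[0,0,0]},{"hand":0.2,"xyz":[-0.05,4.5,0],"turn":[0,0,0]},{"hand":0.2,"xyz":[0,5.3,0],"turn":[0,0,0]},{"hand":0.2,"xyz":[0,5.3,0],"turn":[0,0,0]},{"hand":0.2,"xyz":[0,5.3,0],"turn":[0,0,0]}]'
python3 - <<'E'
from h import *
im,d=manip.grab_frame('top'); cv2.imwrite('pics/t15.png',cv2.resize(im[130:300,90:400],None,fx=2.5,fy=2.5,interpolation=cv2.INTER_CUBIC)[:,:,::-1])
im,d=manip.grab_frame('wrist'); cv2.imwrite('pics/w15.png',im[:,:,::-1])
gt((601,415,202.5,0,0))
E
```

```text
clock: 18.45
tool_pos: [0.6013, 0.4151, 0.1933]
eef_rot: [[-0.0, 1.0, -0.001], [-0.001, -0.001, -1.0], [-1.0, -0.0, 0.001]]
force: [-0.6, 0.1, -0.2]
gripper_width: 0.0283
t 18.55 p [600.9 415.2 193.4] grasp [600.9 415.2 201.4] yaw -0.0 q [ 32.   26.1  50.9  -0.  103.1  32. ] F [-0.2 -0.6 -1.7] w 28.3
[-0.11, 0.01, 0.02] [-0.0, 0.1, 0.0]
```

View pics/t15.png

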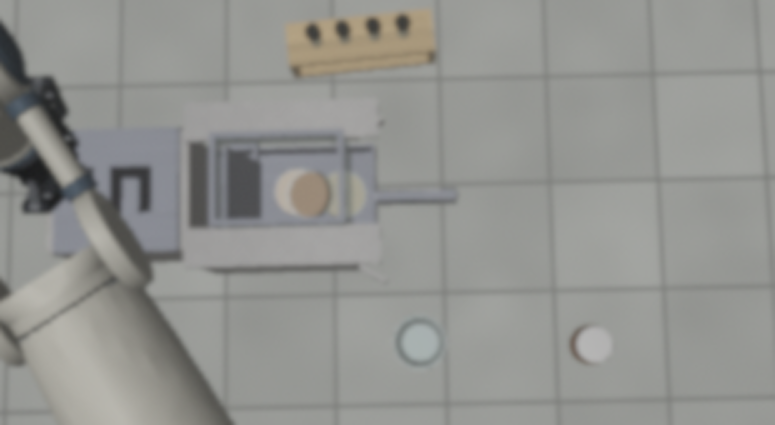

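View pics/w15.png

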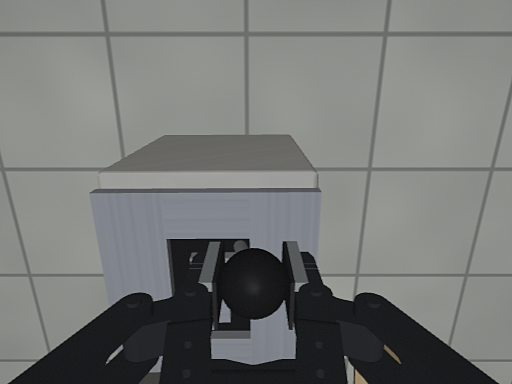

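The lever is at the blind end, with the stalk at (240,245). The floor is open and three dishes show over the tray, at crop (292,190), (310,195) and (350,195). I'll release, back off upward and check the heights.

```bash
python3 -m handwheel '[{"hand":0.6,"xyz":[0,0,0],"turn":[0,0,0]},{"hand":0.7,"xyz":[0,0,0],"turn":[0,0,0]},{"hand":0.7,"xyz":[0,0,0],"turn":[0,0,0]},{"hand":0.7,"xyz":[-2,0,0],"turn":[0,0,0]},{"hand":0.7,"xyz":[-5,0,0],"turn":[0,0,0]},{"hand":1,"xyz":[-9,0,0],"turn":[0,0,0]},{"hand":1,"xyz":[-14,0,0],"turn":[0,0,0]},{"hand":1,"xyz":[-15,-1,4],"turn":[0,0,0]},{"hand":1,"xyz":[-16,-2,9],"turn":[0,0,0]},{"hand":1,"xyz":[-16,-2.5,14],"turn":[0,0,0]}]'
python3 - <<'E'
from h import *
m=manip.camera_model('top'); im,d=manip.grab_frame('top'); P=cloud(m,d); np.savez('top16.npz',im=im,d=d,**m)
Z=P[...,2]; k=(Z>.185)&(Z<.225)&(P[...,1]>.31)&(P[...,1]<.45)&(abs(P[...,0]-.575)<.06)
p=P[k][:,:2].astype(np.float32)*1000; print('knob',k.sum(),cv2.minEnclosingCircle(p) if k.sum() else 0)
im2=cv2.resize(im[160:240,150:290],None,fx=5,fy=5,interpolation=cv2.INTER_CUBIC); cv2.imwrite('pics/t16.png',im2[:,:,::-1])
zi=np.clip(Z*1000*3,0,255).astype(np.uint8)[160:240,150:290]
cv2.imwrite('pics/t16z.png',cv2.resize(cv2.applyColorMap(zi,cv2.COLORMAP_JET),None,fx=5,fy=5,interpolation=cv2.INTER_NEAREST))
np.set_printoptions(linewidth=200)
print((Z[196:216:3,186:242:3]*1000).round())
im,d=manip.grab_frame('side'); cv2.imwrite('pics/s16.png',cv2.resize(im[100:300,120:360],None,fx=3,fy=3,interpolation=cv2.INTER_CUBIC)[:,:,::-1])
E
```

```text
clock: 19.55
tool_pos: [0.5761, 0.277, 0.3557]
eef_rot: [[0.003, 1.0, 0.002], [0.0, 0.002, -1.0], [-1.0, 0.003, -0.0]]
force: [0.7, -0.4, 0.7]
gripper_width: 0.0852
knob 93 ((599.9234619140625, 412.5816650390625), 14.519454002380371)
[[121.  94.  74.  -1.   1.  -0.   5.   2.   3.  -4.   6.   4.   3. 210. 175.   1.  -0.   1.  18.]
 [117. 100.  67.   7.   4.  -0.  16.  10.  35.  41.  49.   3.   3. 209. 176.  20.   0.   2.  25.]
 [120.  96.  71.   4.   5.  15.  19.  39.  40.  49.  48.  53.  32.  31. 176.  17.  15.   2.  23.]
 [122.  92.  70.   3.   5.  18.  15.  30.  32.  42.  52.  52.  49.  23. 180.  23.  17.   4.  30.]
 [117.  95.  67.   3.   1.  20.  18.  36.  37.  43.  42.  46.  48.  24. 185.  16.  19.   4.  54.]
 [121.  94.  67.   2.   1.  19.  13.  36.  37.  39.  47.  52.  46.  22. 185.  17.  16.   4.  36.]
 [119.  96.  74.  -2.   1.   7.  20.  32.  39.  42.  47.  45.  24.  26. 183.  20.  -0.   3.  36.]]
```

View pics/t16.png

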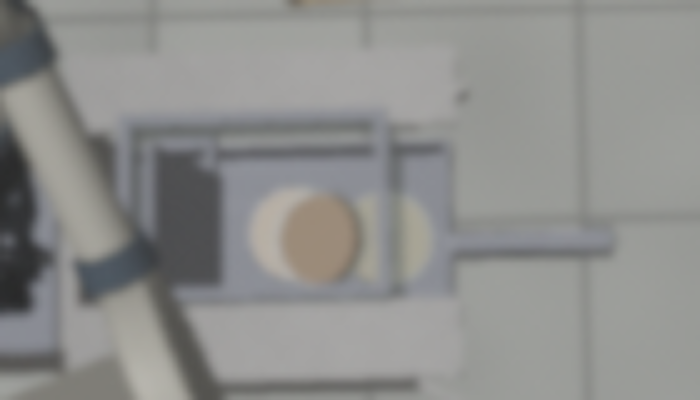

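View pics/s16.png

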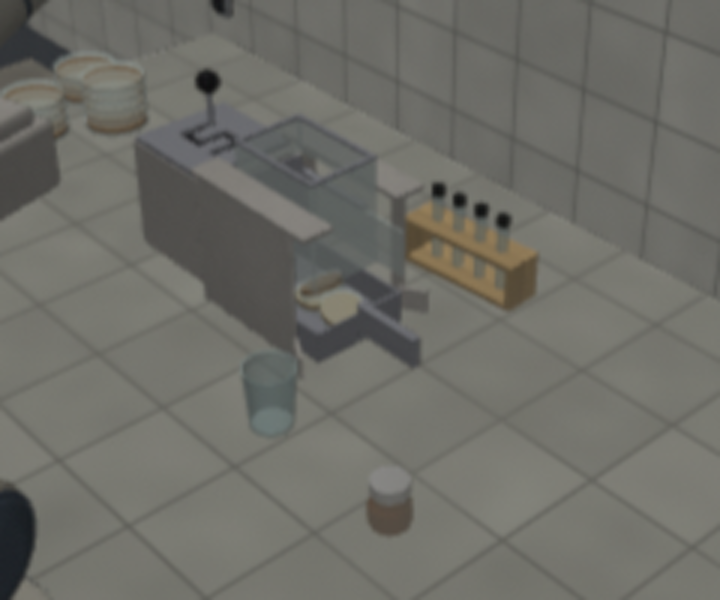

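Two dishes lie flat in the tray and the third leans across them, its top at about 52 mm, below the skirts at 75 mm. The knob stayed at (600, 412.6), lean about +0.21 and +0.14. The jar and beaker are unmoved. I'll go back to the handle along the earlier retreat path.

Run:
```python
from h import *
gt((576,-65.7,326.5,.3,20),(575.8,38,35.5,.3,20))
```

```text
t 19.65 p [575.9 272.3 355.3] grasp [575.9 272.3 363.3] yaw -0.3 q [ 22.3  14.7  48.3  -0.2 117.   22.6] F [-1.4  0.1 -0. ] w 85.3
[3.72, 0.2, 33.52] [-0.6, 20.1, -0.2]
[32.79, 0.07, 23.07] [-0.6, 20.1, -0.2]
```

```bash
python3 -m handwheel '[{"hand":1,"xyz":[0,0,4.5],"turn":[0,2,0]},{"hand":1,"xyz":[0,0,9],"turn":[0,4,0]},{"hand":1,"xyz":[0,0,13.5],"turn":[0,7,0]},{"hand":1,"xyz":[0,0,18],"turn":[0,10,0]},{"hand":1,"xyz":[0,0.1,22.5],"turn":[0,14,0]},{"hand":1,"xyz":[1,0.2,27],"turn":[-0.3,18,0]},{"hand":1,"xyz":[2.5,0.2,31],"turn":[-0.6,20,0]},{"hand":1,"xyz":[3.7,0.2,33.5],"turn":[-0.6,20,0]},{"hand":1,"xyz":[6,0.2,32.7],"turn":[-0.6,20,0]},{"hand":1,"xyz":[9,0.2,31.6],"turn":[-0.6,20,0]},{"hand":1,"xyz":[12,0.2,30.5],"turn":[-0.6,20,0]},{"hand":1,"xyz":[12,0.2,30.5],"turn":[-0.6,20,0]}]'
python3 - <<'E'
from h import *
im,d=manip.grab_frame('wrist'); cv2.imwrite('pics/w17.png',im[:,:,::-1])
gt((575.8,38,35.5,.3,20))
E
```

```text
clock: 20.85
tool_pos: [0.5748, -0.0317, 0.2311]
eef_rot: [[-0.006, 1.0, 0.003], [0.342, 0.005, -0.94], [-0.94, -0.005, -0.342]]
force: [-0.4, -0.6, -0.3]
gripper_width: 0.0856
t 20.9 p [575.5 -32.3 234.2] grasp [575.5 -35.  241.8] yaw 0.3 q [-17.4   4.1  74.5  19.8 106.7 -12.8] F [-0.4 -0.4  1.4] w 85.4
[21.88, 0.08, 0.16] [-0.0, 0.1, 0.0]
```

View pics/w17.png

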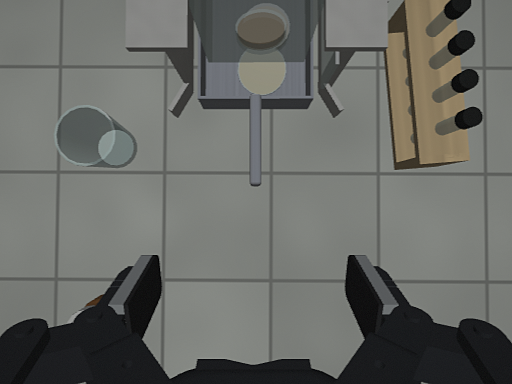

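The handle at (255,95–185) lines up with the jaws. The dishes are in the tray at (263,72) and (260,30), the last leaning on the others. I'll descend and grip.

```bash
python3 -m handwheel '[{"hand":1,"xyz":[4,0.1,0.2],"turn":[0,0,0]},{"hand":1,"xyz":[8.5,0.1,0.2],"turn":[0,0,0]},{"hand":1,"xyz":[13,0.1,0.2],"turn":[0,0,0]},{"hand":1,"xyz":[17,0.1,0.2],"turn":[0,0,0]},{"hand":1,"xyz":[20,0.1,0.2],"turn":[0,0,0]},{"hand":1,"xyz":[21.5,0.1,0.2],"turn":[0,0,0]},{"hand":1,"xyz":[21.9,0.1,0.2],"turn":[0,0,0]},{"hand":1,"xyz":[21.9,0.1,0.2],"turn":[0,0,0]},{"hand":0,"xyz":[21.9,0.1,0.2],"turn":[0,0,0]},{"hand":0,"xyz":[21.9,0.1,0.2],"turn":[0,0,0]},{"hand":0,"xyz":[21.9,0.1,0.2],"turn":[0,0,0]},{"hand":0,"xyz":[21.9,0.1,0.2],"turn":[0,0,0]}]' 40; python3 -m handwheel '[{"hand":0,"xyz":[0,0,0],"turn":[0,0,0]},{"hand":0,"xyz":[0,0,0],"turn":[0,0,0]},{"hand":0,"xyz":[0,0,0],"turn":[0,0,0]}]'
python3 - <<'E'
from h import *
gt((575.8,38,35.5,.3,20),(576,-62,35.5,.3,20),(576.8,-180,35.5,.3,20))
E
```

```text
clock: 22.1
tool_pos: [0.5763, 0.0402, 0.0283]
eef_rot: [[-0.001, 1.0, 0.005], [0.34, 0.005, -0.94], [-0.94, 0.0, -0.34]]
force: [-0.5, 0.3, -0.3]
gripper_width: 0.0281
clock: 22.4
tool_pos: [0.5763, 0.04, 0.0286]
eef_rot: [[-0.001, 1.0, 0.005], [0.34, 0.005, -0.94], [-0.94, 0.0, -0.34]]
force: [-0.7, -2.0, 1.6]
gripper_width: 0.0115
t 22.4 p [576.3  40.   28.6] grasp [576.3  37.2  36.1] yaw 0.3 q [-10.5   7.   92.5  19.6  84.6 -13.4] F [-0.7 -2.   1.6] w 11.5
[0.08, -0.05, -0.05] [-0.0, 0.1, -0.0]
[-3.32, -0.08, 9.35] [-0.0, 0.1, -0.0]
[-7.33, -0.06, 20.45] [-0.0, 0.1, -0.0]
```

```bash
python3 -m handwheel '[{"hand":0,"xyz":[-0.2,0,0.5],"turn":[0,0,0]},{"hand":0,"xyz":[-0.5,0,1.4],"turn":[0,0,0]},{"hand":0,"xyz":[-0.95,0,2.6],"turn":[0,0,0]},{"hand":0,"xyz":[-1.4,0,3.9],"turn":[0,0,0]},{"hand":0,"xyz":[-1.9,0,5.3],"turn":[0,0,0]},{"hand":0,"xyz":[-2.4,0,6.7],"turn":[0,0,0]},{"hand":0,"xyz":[-2.9,0,8.1],"turn":[0,0,0]},{"hand":0,"xyz":[-3.4,0,9.5],"turn":[0,0,0]},{"hand":0,"xyz":[-3.9,0,10.8],"turn":[0,0,0]},{"hand":0,"xyz":[-4.3,0,11.9],"turn":[0,0,0]},{"hand":0,"xyz":[-4.6,0,12.7],"turn":[0,0,0]},{"hand":0,"xyz":[-4.8,0,13.2],"turn":[0,0,0]}]'
python3 - <<'E'
from h import *
im,d=manip.grab_frame('top'); cv2.imwrite('pics/t18.png',cv2.resize(im[130:300,90:400],None,fx=2.5,fy=2.5,interpolation=cv2.INTER_CUBIC)[:,:,::-1])
gt((576.8,-180,36,.3,20))
E
```

```text
clock: 23.6
tool_pos: [0.5769, -0.1014, 0.0286]
eef_rot: [[-0.002, 1.0, 0.004], [0.34, 0.005, -0.94], [-0.94, 0.0, -0.34]]
force: [-0.4, 3.4, 0.0]
gripper_width: 0.0115
t 23.65 p [ 576.9 -102.1   28.6] grasp [ 576.9 -104.8   36.1] yaw 0.2 q [-23.5  12.1  86.9  18.1  89.3 -25.3] F [-0.  -0.8  2.7] w 11.3
[-2.54, -0.05, 7.08] [-0.1, 0.2, -0.0]
```

View pics/t18.png

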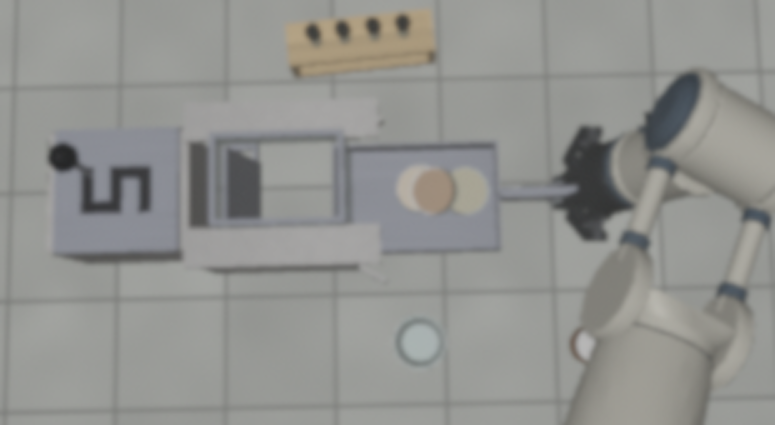

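The tray is most of the way out with all three dishes at crop (410–470,190), and the knob is still at the blind end. I'll draw it out another 90 mm.

```bash
python3 -m handwheel '[{"hand":0,"xyz":[-0.2,0,0.6],"turn":[0,0,0]},{"hand":0,"xyz":[-0.6,0,1.7],"turn":[0,0,0]},{"hand":0,"xyz":[-1.05,0,3.0],"turn":[0,0,0]},{"hand":0,"xyz":[-1.5,0,4.3],"turn":[0,0,0]},{"hand":0,"xyz":[-2,0,5.6],"turn":[0,0,0]},{"hand":0,"xyz":[-2.45,0,6.9],"turn":[0,0,0]},{"hand":0,"xyz":[-2.8,0,7.8],"turn":[0,0,0]},{"hand":0,"xyz":[-3.0,0,8.3],"turn":[0,0,0]},{"hand":0,"xyz":[-3.05,0,8.5],"turn":[0,0,0]},{"hand":0,"xyz":[-3.05,0,8.5],"turn":[0,0,0]},{"hand":0,"xyz":[-3.05,0,8.5],"turn":[0,0,0]}]'; python3 -m handwheel '[{"hand":0.5,"xyz":[0,0,0],"turn":[0,0,0]},{"hand":1,"xyz":[0,0,0],"turn":[0,0,0]},{"hand":1,"xyz":[0,0,0],"turn":[0,0,0]},{"hand":1,"xyz":[0,0,0],"turn":[0,0,0]},{"hand":1,"xyz":[0,0,0],"turn":[0,0,0]},{"hand":1,"xyz":[-3,0,0],"turn":[0,0,0]},{"hand":1,"xyz":[-7,0,0],"turn":[0,0,0]},{"hand":1,"xyz":[-12,0,0],"turn":[0,0,0]},{"hand":1,"xyz":[-17,0,0],"turn":[0,0,0]},{"hand":1,"xyz":[-20,0,0],"turn":[0,0,0]},{"hand":1,"xyz":[-20,0,0],"turn":[0,0,0]},{"hand":1,"xyz":[-20,0,0],"turn":[0,0,0]}]'
python3 - <<'E'
from h import *
m=manip.camera_model('top'); im,d=manip.grab_frame('top'); P=cloud(m,d); cv2.imwrite('pics/t19.png',cv2.resize(im[130:300,90:400],None,fx=2.5,fy=2.5,interpolation=cv2.INTER_CUBIC)[:,:,::-1])
print(tray(P))
Z=P[...,2]; k=(Z>.185)&(Z<.225)&(P[...,1]>.31)&(P[...,1]<.45)&(abs(P[...,0]-.575)<.06)
print('knob',cv2.minEnclosingCircle(P[k][:,:2].astype(np.float32)*1000))
for n,c in [('jar',(.405,-.131)),('beaker',(.411,.061))]:
    k=(Z>.03)&(Z<.09)&(np.hypot(P[...,0]-c[0],P[...,1]-c[1])<.06); print(n,cv2.minEnclosingCircle(P[k][:,:2].astype(np.float32)*1000))
im,d=manip.grab_frame('wrist'); cv2.imwrite('pics/w19.png',im[:,:,::-1])
im,d=manip.grab_frame('side'); cv2.imwrite('pics/s19.png',cv2.resize(im[100:300,120:360],None,fx=3,fy=3,interpolation=cv2.INTER_CUBIC)[:,:,::-1])
gt()
E
```

```text
clock: 24.75
tool_pos: [0.5772, -0.1929, 0.0286]
eef_rot: [[-0.001, 1.0, 0.004], [0.338, 0.004, -0.941], [-0.941, 0.0, -0.338]]
force: [-0.8, 0.3, 3.5]
gripper_width: 0.0116
clock: 25.95
tool_pos: [0.5777, -0.2609, 0.2172]
eef_rot: [[0.0, 1.0, 0.004], [0.337, 0.003, -0.942], [-0.942, 0.001, -0.337]]
force: [0.4, 0.9, -0.1]
gripper_width: 0.0856
((576.365478515625, -75.74594116210938), (124.65278625488281, 281.7293395996094), 0.31561708450317383)
knob ((600.0336303710938, 413.51800537109375), 15.082674026489258)
jar ((404.3736877441406, -131.7747802734375), 19.75276756286621)
beaker ((410.9180603027344, 60.892242431640625), 29.71920394897461)
t 26.1 p [ 577.1 -259.7  214.5] grasp [ 577.1 -262.5  222. ] yaw 0.3 q [-35.6  18.8  59.9  17.2 112.4 -30.7] F [ 0.1  0.3 -0.5] w 85.4
```

View pics/t19.png

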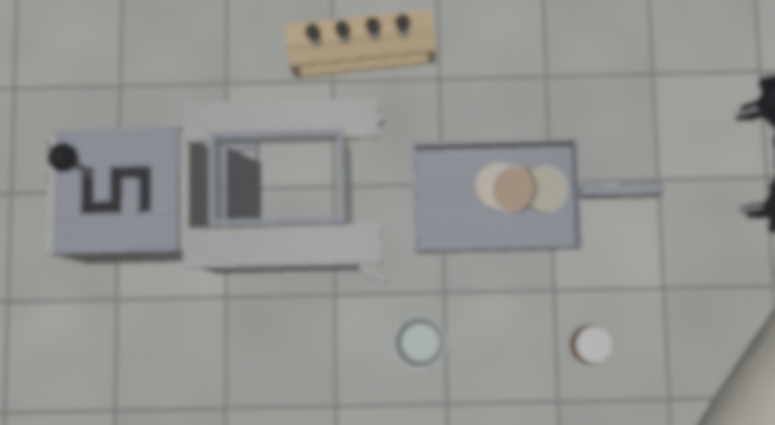

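View pics/w19.png

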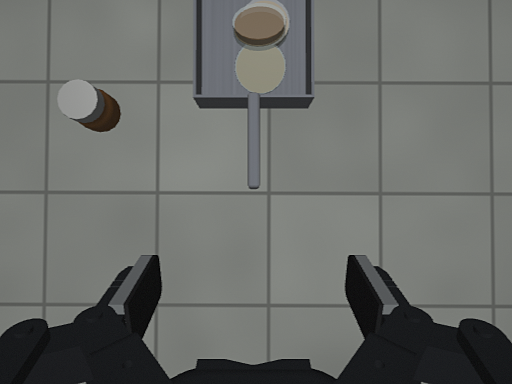

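View pics/s19.png

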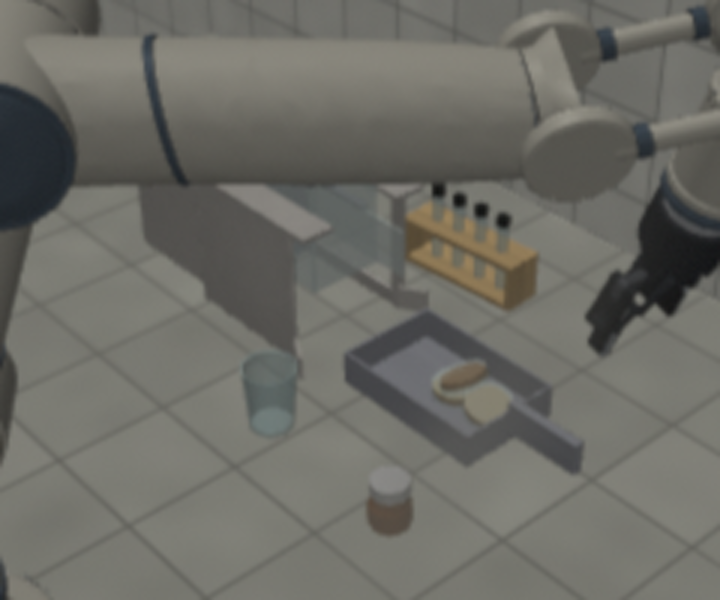

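The tray stands clear, with its origin at about machine y -227 mm, level and aligned. All three dishes are inside at crop (490–547,188), with the third resting across the others. The lever and bystanders are where they should be and the gripper is free, so I'll hand in.

```bash
python3 -c "
from bench import manip
print(manip.job_done())"
```

```text
the job is handed in; nothing more can be done
None
```

The job is done and handed in at about 26 s of the 72 s allowed; the interface gave no verdict.

I placed the loose dish across the other two in the hopper and pushed the tray onto its stop, where the contact force was about 12–14 N. I then worked the lever through the gate to the blind end of the last slot. The floor opened, all three dishes fell into the tray, and I drew the tray out and let go.

Last checks:
- **Tray:** its middle is about 227 mm out from the hopper's middle, so it is fully clear of the machine, standing flat and aligned to within 0.5°.
- **Dishes:** all three are inside the tray. Two lie flat and one leans on them, about 52 mm at its highest when measured just after the drop.
- **Lever:** the knob is at world (600, 413.5) mm, a lean of about +0.21 along y and +0.14 along x, which meets both limits.
- **Jar and beaker:** both within 1 mm of where they started.
- **Rack:** it looks unmoved in the pictures, but I did not measure it again.
- **Disagreement:** the top and wrist cameras differed by about 3.5 mm on the knob's y position at the start, which is within the gate's play.

No check failed.

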